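Unpack a nest of brassware and set each piece on its own saucer

TASK

The four engraved brass vessels on the stall stand nested one inside the other: take the nest apart and set each vessel upright in the middle of the saucer of its own size, the widest vessel on the widest saucer, the next on the next, down to the little beaker on the smallest. Set them down gently rather than dropping them, and leave the saucers, the coffee pot and the little lidded box where they are.

Things in the scene. Friction and masses are not known exactly. Their poses are not given: they have to be found in the camera images.
- sweet_bowl: sweet bowl, loose: open round brass vessel, the largest in width; 68 mm across the rim, 34 high, foot 44, wall 2.5, inner floor 10 above its underside, outside upright over the top 14 mm; about 210 g. At the start undermost in the nest, standing on the cloth; rim 34 mm above the cloth. Origin: centre of its underside; z up its axis.
- tea_bowl: tea bowl, loose: open round brass vessel, the second largest in width; 54 mm across the rim, 46 high, foot 36, wall 2.5, inner floor 10 above its underside, outside upright over the top 18 mm; about 180 g. At the start stands inside the sweet bowl; rim 56 mm above the cloth, 22 above the rim below. Origin: centre of its underside; z up its axis.
- coffee_cup: coffee cup, loose: open round brass vessel, the third (second smallest) in width; 41 mm across the rim, 56 high, foot 26, wall 2.5, inner floor 10 above its underside, outside upright over the top 16 mm; about 140 g. At the start stands inside the tea bowl; rim 76 mm above the cloth, 20 above the rim below. Origin: centre of its underside; z up its axis.
- beaker: beaker, loose: open round brass vessel, the smallest in width and tallest; 29 mm across the rim, 64 high, foot 19, wall 2.5, inner floor 10 above its underside, outside upright over the top 14 mm; about 90 g. At the start topmost, stands inside the coffee cup; rim 94 mm above the cloth, 18 above the rim below. Origin: centre of its underside; z up its axis.
- saucer_sweet: saucer of the sweet bowl: the largest of four round engraved brass saucers; 124 mm across the rim, rim 12 mm high, flat floor 72 mm across and 4 mm above the underside, the border sloping up from it. Loose, lying empty on the cloth. Origin: centre of its underside; z up.
- saucer_tea: saucer of the tea bowl: the second largest of four round engraved brass saucers; 104 mm across the rim, rim 12 mm high, flat floor 64 mm across and 4 mm above the underside, the border sloping up from it. Loose, lying empty on the cloth. Origin: centre of its underside; z up.
- saucer_coffee: saucer of the coffee cup: the third (second smallest) of four round engraved brass saucers; 86 mm across the rim, rim 12 mm high, flat floor 54 mm across and 4 mm above the underside, the border sloping up from it. Loose, lying empty on the cloth. Origin: centre of its underside; z up.
- saucer_beaker: saucer of the beaker: the smallest of four round engraved brass saucers; 70 mm across the rim, rim 12 mm high, flat floor 46 mm across and 4 mm above the underside, the border sloping up from it. Loose, lying empty on the cloth. Origin: centre of its underside; z up.
- coffee_pot: bystander: small copper coffee pot, 56 mm across, 55 mm high, with a thin handle out to 130 mm from its axis along its own -x (towards the robot, 66 mm high at its end). Loose. Origin: centre of its underside. To be left alone.
- trinket_box: bystander, to be left alone: small loose eight-sided brass box with a knobbed lid, 64 mm across, 53 high. Origin: centre of its underside. (All things stand on a blue cloth, z = 0.002. A heavy brass mortar, 64 mm across, 80 high with its pestle, stands at about the mirror place of this box, on the robot's right.)
Mind the look-alikes: they are no part of the job. Leave any purple look-alike of the coffee_cup alone.

How it is judged:
At the end, for the whole second after the job is handed in: Each of the four vessels stands upright (within 0.1 rad) on the floor of its own saucer (its underside 2 to 7 mm above that of the saucer), its axis within 12 mm of the saucer's centre, at rest; every saucer lies flat within 30 mm of where it lay at the start (horizontal distance between sweet_bowl and saucer_sweet below 0.012 m and z of sweet_bowl in the frame of saucer_sweet between 0.002 and 0.007 m and angle between each of sweet_bowl, saucer_sweet, tea_bowl, saucer_tea, coffee_cup, saucer_coffee, beaker, saucer_beaker's own z axis and vertical below 0.1 rad and linear speed of each of sweet_bowl, saucer_sweet, tea_bowl, saucer_tea, coffee_cup, saucer_coffee, beaker, saucer_beaker below 0.02 m/s and distance of each of saucer_sweet, saucer_tea, saucer_coffee, saucer_beaker from where it was at the start of the episode below 0.03 m and horizontal distance between tea_bowl and saucer_tea below 0.012 m and z of tea_bowl in the frame of saucer_tea between 0.002 and 0.007 m and horizontal distance between coffee_cup and saucer_coffee below 0.012 m and z of coffee_cup in the frame of saucer_coffee between 0.002 and 0.007 m and horizontal distance between beaker and saucer_beaker below 0.012 m and z of beaker in the frame of saucer_beaker between 0.002 and 0.007 m); the robot touches nothing.
It fails at once if a vessel is dropped: it falls free, touching nothing, at more than 0.6 m/s (a fall of about 18 mm) ((linear speed of sweet_bowl above 0.6 m/s and contact force between sweet_bowl and anything else below 0.01 N) or (linear speed of tea_bowl above 0.6 m/s and contact force between tea_bowl and anything else below 0.01 N) or (linear speed of coffee_cup above 0.6 m/s and contact force between coffee_cup and anything else below 0.01 N) or (linear speed of beaker above 0.6 m/s and contact force between beaker and anything else below 0.01 N)).
It fails at once if the coffee pot is pushed more than 25 mm from its place or knocked over (distance of coffee_pot from where it was at the start of the episode above 0.025 m or angle between coffee_pot's own z axis and vertical above 0.4 rad).
It fails at once if the trinket box is pushed more than 25 mm from its place or knocked over (distance of trinket_box from where it was at the start of the episode above 0.025 m or angle between trinket_box's own z axis and vertical above 0.4 rad).
It also fails if it takes over 115 s, if anything falls off the work surface, if the arm or the gripper's body presses on something with over 40 N, if the wrist force passes 120 N, or if a joint passes its speed limit or range.

ROBOT

A 7-joint arm with a two-finger parallel gripper is mounted at the origin on the work surface. World frame = base frame: x ahead of the robot, y to its left, z up, the work surface at z = 0. Lengths are in m, angles in rad, forces in N, time in s.
With the tool pointing down it reaches from about 0.425 to 0.875 m from the base axis. Payload 4.7 kg.
Tool frame: the origin (TCP) lies between the finger pads; the fingertips stand 14 mm ahead of it and the grasp point (between the pads) lies 5 mm behind it; z points along the fingers, x is the direction in which the jaws open and shut, and the axes are right-handed (so a half turn about z gives the same grasp; the last joint's range is limited). The gripper opens to 87 mm and grips with 3 to 60 N. Pads are 19 mm wide; open, the fingers measure 117 mm over their backs; the gripper's body (75 mm by 190 mm) begins 51 mm behind the grasp point.
Start: joints at [-1.2, 0.321, -0.07, 1.45, 0.023, 1.371, -0.057], TCP at [0.227, 0.609, 0.237] pointing down, gripper open.
Joint ranges: [-2.86, 2.86], [-0.3, 2.09], [-1.38, 1.24], [0.06, 2.45], [-1.56, 4.7], [0.09, 2.05], [-2.69, 2.69]. Speed limits (rad/s): [2.57, 2.57, 3.14, 3.14, 3.14, 3.14, 3.14].

INTERFACE

Orientations are given as [roll, pitch, yaw] about the fixed x, y, z axes, in that order (R = Rz(yaw) Ry(pitch) Rx(roll)).
In Python, from rig import ctrl gives the robot as it stands.
- The arm moves only by the tool jog_arm, never from a script. Its argument "deltas" is a list of rows, each an object of numbers: "x", "y", "z": the shift along the tool's x, y, z scaled (see below); "ax", "ay", "az": the turn, a rotation vector about the tool's x, y, z scaled (see below). A call has 1 to 10 rows; each row is the pose to reach, as a shift and turn from the pose commanded when the call began, along the tool's axes at that moment; what a row does not reach only later rows make up. The controller multiplies each number of a shift by 0.4 m and each number of a turn by 45 degrees. A row lasts 1/8 s, in which the tool goes at most 62.5 mm and 10.7 degrees, less where a joint would pass 70% of its speed; a pose out of reach is approached as far as the arm can. A call with a number of a shift or a turn outside -1 to 1 is refused whole. A call with a gripper value outside its range is refused whole. "jaw" is the closure, from 0 (fully open) to 1 (shut), set as the call begins (left out, the last holds). The fingers move at their own pace and stop on an object; the grip force is fixed at half the most. Time passes only in rows, so rows that repeat a pose let the fingers close. It gives the time, the measured TCP pose, the force and the opening at its end, in the units of the state.
- ctrl.sense(): the state, without advancing time (a new reading comes with each control period).
- ctrl.read_camera(name): name is "scene" or "side" or "wrist"; returns the picture (400x640x3 uint8, red, green, blue); there is no depth.
- ctrl.camera_model(name): a dict with "fx", "fy", "cx", "cy" (pixels), "k1" (the pictures are not rectified: a ray, as slopes to the right and down, at radius r is drawn at 1 + k1 r^2 times it, then the intrinsics apply), "world_from_camera" (4x4, takes a point from camera to world coordinates); the wrist camera has in their place "T_tool_cam" (4x4, takes a point from camera to tool coordinates, whose origin is the TCP and whose axes are the tool frame's). Camera axes: x right, y up, looking along -z (the intrinsics and any distortion apply to the point x, -y, -z); pixel columns grow to the right and rows downward; lengths in m; the calibration is good to about 2 mm. A picture is of the moment at which its call begins: read the wrist's pose just before it. camera_model takes no time and is no camera call.
- ctrl.finish_job(): hands the job in, once; it reports no verdict.
The state is a dict: "time": time; "joint_positions": joint angles; "dq": joint speeds; "effort": joint torques, N m; "position": TCP position; "orientation": TCP orientation; "wrist_force": force on the tool from outside, world axes, zero at the start; "moment": the same for the moment, N m; "finger_gap": finger opening in m.
Only numpy, scipy, OpenCV 4.12 (cv2) and the standard library are available. Lean on these libraries where they do the work, as an engineer would, in place of code of your own. Each camera call takes 0.05 s, during which the arm holds its last target.

## Working session

There is one attempt and no reset: what is moved stays moved. The work goes in short steps, Python scripts to look and compute and a tool call to move; the robot and the scene stay as the last step left them, time stands still between calls to the robot, and variables do not carry over. Pictures are saved under pics/ and viewed, and the job is handed in when it is done.

Besides the shell and the picture viewer there is one more tool, called after ">>>" as a command line: name --argument value ..., lists and objects as JSON in quotes. jog_arm: Moves the arm, as the interface text tells. Shifts and turns lie within -1 to 1; 1 stands for 0.4 m of shift or 45 degrees of turn. Its arguments: {"type":"object","properties":{"deltas":{"type":"array","items":{"type":"object","properties":{"x":{"type":"number","minimum":-1,"maximum":1},"y":{"type":"number","minimum":-1,"maximum":1},"z":{"type":"number","minimum":-1,"maximum":1},"ax":{"type":"number","minimum":-1,"maximum":1},"ay":{"type":"number","minimum":-1,"maximum":1},"az":{"type":"number","minimum":-1,"maximum":1}}}},"jaw":{"type":"number"}},"required":["deltas"]}

```bash
ls; mkdir -p pics
python3 - <<'E'
from rig import ctrl
import cv2
for n in ["scene","side","wrist"]:
    im=ctrl.read_camera(n); cv2.imwrite(f"pics/{n}0.png",im[:,:,::-1])
    print(n,ctrl.camera_model(n))
print(ctrl.sense())
E
```

```text
pics
scene {'fx': 492.21122458303495, 'fy': 492.21122458303495, 'cx': 315.11859383594685, 'cy': 200.69325511176982, 'k1': -0.1495044775879219, 'world_from_camera': array([[-0.31675101, -0.58090998,  0.74980824,  1.35828932],
       [ 0.94843815, -0.18433499,  0.2578482 ,  0.29739155],
       [-0.01157069,  0.79282041,  0.60934548,  0.74576165],
       [ 0.        ,  0.        ,  0.        ,  1.        ]])}
side {'fx': 436.39595166019456, 'fy': 436.39595166019456, 'cx': 327.48371281071445, 'cy': 205.6348321366091, 'k1': -0.008414566127302504, 'world_from_camera': array([[ 0.84733414,  0.33627414, -0.41102866,  0.0915323 ],
       [-0.53068309,  0.50700217, -0.67920855, -0.755385  ],
       [-0.02000785,  0.79364255,  0.60805525,  0.70142268],
       [ 0.        ,  0.        ,  0.        ,  1.        ]])}
wrist {'fx': 302.1241190681631, 'fy': 302.1241190681631, 'cx': 316.8639772191137, 'cy': 195.18019431091614, 'k1': -0.011870590015104203, 'T_tool_cam': array([[ 9.99999388e-01, -8.34391179e-04,  7.26442941e-04,
         1.40073215e-04],
       [-6.14072104e-04, -9.64826854e-01, -2.6288
[... 191 characters left out ...]
00000000e+00]])}
{'time': 0.15, 'joint_positions': array([-1.19990502,  0.32166385, -0.07007414,  1.45135647,  0.02258479,
        1.37080339, -0.05688047]), 'dq': array([-0.0004538 , -0.00263218,  0.0008039 , -0.00315832, -0.00236399,
       -0.00033128,  0.00157123]), 'effort': array([-4.19919024e-04, -4.91795647e+01, -4.04960755e-01, -3.12882650e+01,
       -6.39978494e-02,  4.03979304e-02,  1.09706868e-04]), 'position': array([0.22693472, 0.6086899 , 0.23572467]), 'orientation': array([3.14151976e+00, 1.44292065e-03, 1.21403493e+00]), 'wrist_force': array([ 0.88065549, -0.03943841, -0.6684135 ]), 'moment': array([ 0.00246068, -0.00558854,  0.00433497]), 'finger_gap': 0.08726920645734776}
```

View pics/scene0.png

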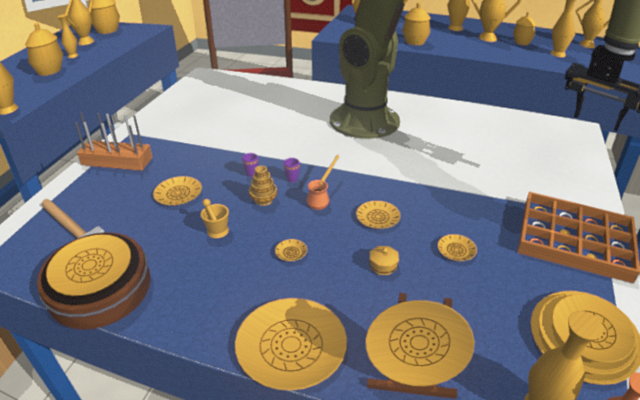

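View pics/side0.png

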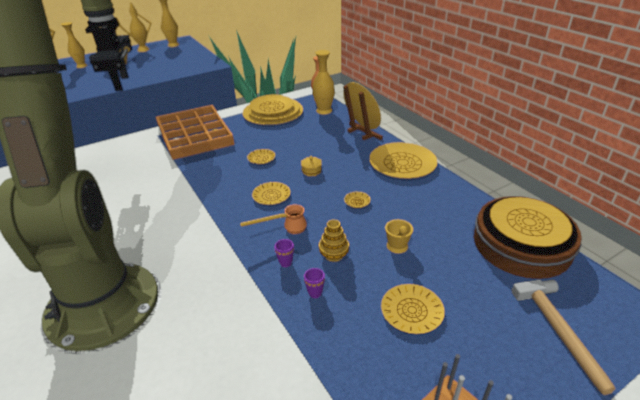

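View pics/wrist0.png

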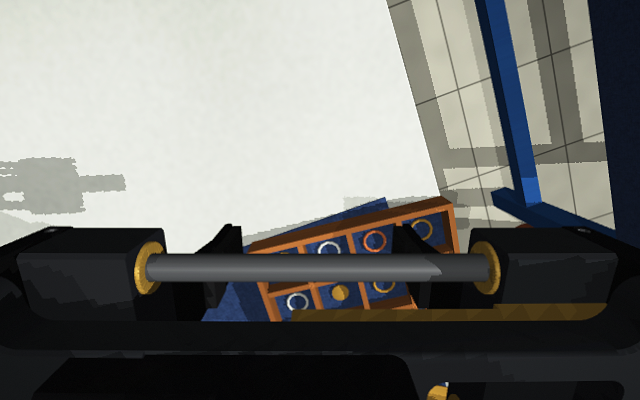

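```bash
cat > h.py <<'E'
import numpy as np, cv2
from rig import ctrl
from scipy.optimize import least_squares
def rays(name,uv,Twt=None):
    m=ctrl.camera_model(name); uv=np.atleast_2d(np.array(uv,float))
    K=np.array([[m['fx'],0,m['cx']],[0,m['fy'],m['cy']],[0,0,1]])
    p=cv2.undistortPoints(uv.reshape(-1,1,2),K,np.array([m['k1'],0,0,0,0]),None,None,).reshape(-1,2)
    # model: drawn = (1+k1 r^2)*ray -> same as OpenCV
    d=np.c_[p[:,0],-p[:,1],-np.ones(len(p))]
    T=m['world_from_camera'] if name!='wrist' else Twt@m['T_tool_cam']
    return T[:3,3],d@T[:3,:3].T
def plane(name,uv,z,Twt=None):
    o,d=rays(name,uv,Twt); return (o+d*((z-o[2])/d[:,2])[:,None])[:,:2]
def circ(P,r=None):
    c0=P.mean(0)
    if r: f=lambda v:np.hypot(*(P-v[:2]).T)-r; x=least_squares(f,c0,loss='soft_l1',f_scale=.001).x; return x,r,np.sqrt(np.mean(f(x)**2))
    f=lambda v:np.hypot(*(P-v[:2]).T)-v[2]; x=least_squares(f,[*c0,.05],loss='soft_l1',f_scale=.001).x
    return x[:2],x[2],np.sqrt(np.mean(f(x)**2))
def tool():
    from scipy.spatial.transform import Rotation as R
    s=ctrl.sense(); T=np.eye(4); T[:3,:3]=R.from_euler('xyz',s['orientation']).as_matrix(); T[:3,3]=s['position']; return T
def brass(im):
    h=cv2.cvtColor(im,cv2.COLOR_RGB2HSV)
    return ((h[...,0]<35)&(h[...,1]>100)&(h[...,2]>40)).astype(np.uint8)*255
def project(name,P,Twt=None):
    m=ctrl.camera_model(name); T=m['world_from_camera'] if name!='wrist' else Twt@m['T_tool_cam']
    P=np.atleast_2d(P); c=(P-T[:3,3])@T[:3,:3]; x=c[:,0]/-c[:,2]; y=-c[:,1]/-c[:,2]; k=1+m['k1']*(x*x+y*y)
    return np.c_[m['fx']*x*k+m['cx'],m['fy']*y*k+m['cy']]
E
python3 - <<'E'
from h import *
for n,seeds in [("scene",{'A':(177,191),'B':(378,214),'C':(457,248),'D':(291,250),'nest':(263,190),'box':(384,262),'mort':(216,225),'pot':(318,195)}),("side",{'A':(413,309),'B':(271,194),'C':(261,157),'D':(357,200),'nest':(334,245),'box':(312,168),'mort':(398,237),'pot':(295,219)})]:
    im=cv2.imread(f"pics/{n}0.png")[:,:,::-1].copy()
    cs,_=cv2.findContours(brass(im),cv2.RETR_EXTERNAL,cv2.CHAIN_APPROX_NONE)
    for k,s in seeds.items():
        for c in cs:
            if cv2.pointPolygonTest(c,s,False)>=0 and len(c)>20:
                pts=c[:,0,:]
                if k in 'ABCD':
                    P=plane(n,pts,.014); x,r,e=circ(P); print(n,k,len(pts),x.round(4),round(r*2,4),round(e,4))
                else: print(n,k,cv2.boundingRect(c), plane(n,[s],.03).round(3))
    x,y=((263,190) if n=="scene" else (325,240))
    cr=im[y-70:y+70,x-90:x+90]; cv2.imwrite(f"pics/nest_{n}.png",cv2.resize(cr,None,fx=4.4,fy=4.2,interpolation=cv2.INTER_CUBIC)[:,:,::-1])
E
```

```text
scene A 109 [ 0.5217 -0.3639] 0.1193 0.0011
scene B 101 [0.4609 0.1445] 0.0995 0.001
scene C 91 [0.5214 0.3356] 0.0814 0.001
scene D 75 [ 0.6383 -0.0086] 0.0657 0.0009
scene nest (249, 166, 28, 39) [[ 0.475 -0.142]]
scene box (370, 246, 29, 29) [[0.631 0.195]]
scene mort (201, 199, 28, 39) [[ 0.631 -0.191]]
scene pot (307, 155, 32, 54) [[ 0.454 -0.006]]
side A 157 [ 0.5203 -0.3603] 0.1209 0.0007
side B 87 [0.4591 0.1459] 0.0997 0.0012
side C 60 [0.5192 0.3368] 0.0803 0.0017
side D 58 [ 0.6361 -0.0071] 0.0655 0.001
side nest (319, 220, 30, 41) [[ 0.48  -0.138]]
side box (301, 156, 20, 20) [[0.602 0.169]]
side mort (385, 220, 28, 33) [[ 0.618 -0.196]]
side pot (241, 205, 65, 29) [[ 0.451 -0.007]]
```

View pics/nest_scene.png

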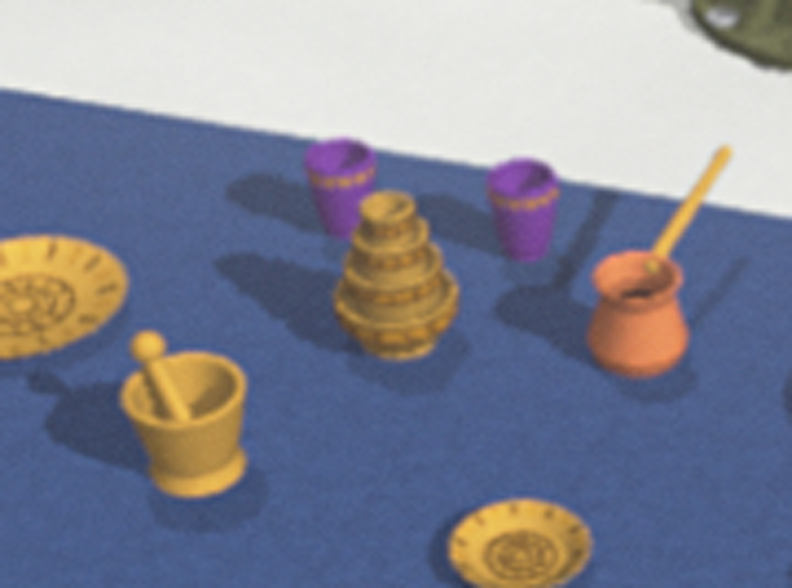

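View pics/nest_side.png

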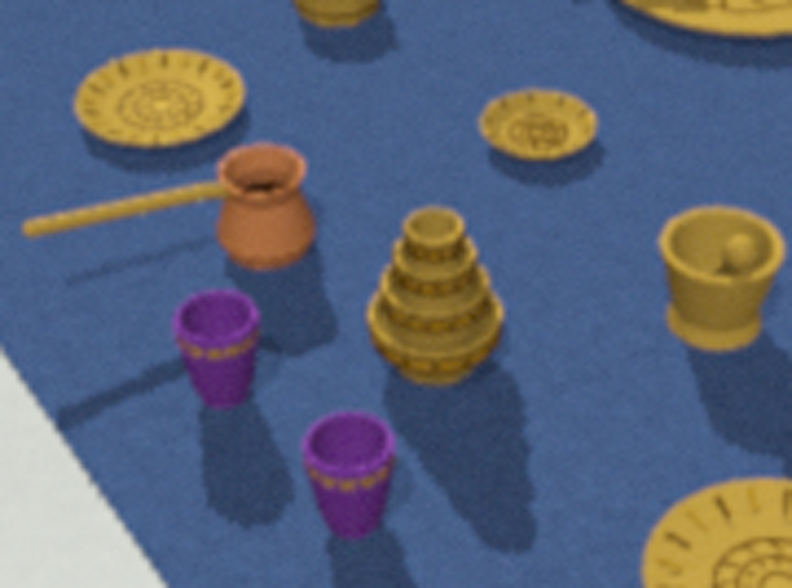

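Run:
```python
from h import *
S=lambda x,y:[(173+x/4.4,120+y/4.2)]
D=lambda x,y:[(235+x/4.4,170+y/4.2)]
print('beaker',plane('scene',S(388,208),.096),plane('side',D(434,226),.096))
print('purple rims z.058', plane('scene',S(340,160),.058),plane('scene',S(522,176),.058),plane('side',D(217,313),.058),plane('side',D(350,436),.058))
print('pot rim .057',plane('scene',S(637,275),.057),plane('side',D(262,168),.057))
print('mortar .082 ',plane('scene',S(184,390),.082),plane('side',D(721,242),.082))
# widest row of sweet bowl at rim z .036
print('sweet',plane('scene',S(396,290),.036),plane('side',D(435,310),.036))
```

```text
beaker [[ 0.48235722 -0.13799476]] [[ 0.47756799 -0.14125941]]
purple rims z.058 [[ 0.39049256 -0.21214341]] [[ 0.37554851 -0.10262074]] [[ 0.37410128 -0.10273192]] [[ 0.3847618  -0.21377822]]
pot rim .057 [[ 0.45216356 -0.00693501]] [[ 0.45198493 -0.00639465]]
mortar .082  [[ 0.64823357 -0.17686819]] [[ 0.59815782 -0.21630713]]
sweet [[ 0.4791335 -0.1395765]] [[ 0.47834892 -0.1397208 ]]
```

>>> jog_arm --deltas '[{"az": -0.227}, {"az": -0.4545}, {"az": -0.4545}, {"az": -0.4545}]'

```text
schema error: expected keys x, y, z, ax, ay, az
```

Run:
```python
from h import *
s=ctrl.sense(); print(s['time'],s['position'],s['orientation'],s['joint_positions'].round(2))
```

```text
0.15 [0.22693472 0.6086899  0.23572467] [3.14151976e+00 1.44292065e-03 1.21403493e+00] [-1.2   0.32 -0.07  1.45  0.02  1.37 -0.06]
```

>>> jog_arm --deltas '[{"x": 0, "y": 0, "z": 0, "ax": 0, "ay": 0, "az": -0.227}, {"x": 0, "y": 0, "z": 0, "ax": 0, "ay": 0, "az": -0.4545}, {"x": 0, "y": 0, "z": 0, "ax": 0, "ay": 0, "az": -0.4545}, {"x": 0, "y": 0, "z": 0, "ax": 0, "ay": 0, "az": -0.4545}]'

```text
time: 0.65
position: [0.2271, 0.609, 0.2363]
orientation: [-3.142, 0.0, 1.568]
wrist_force: [0.4, 0.1, 0.5]
finger_gap: 0.0871
```

Run:
```python
from h import *
s=ctrl.sense(); print(s['time'],s['position'],s['orientation'],s['joint_positions'].round(2))
```

```text
0.65 [0.22708574 0.60895805 0.23633746] [-3.14150099e+00  3.11108096e-04  1.56791184e+00] [-1.16  0.32 -0.12  1.45  0.04  1.37  0.29]
```

>>> jog_arm --deltas '[{"x": -1, "y": 0.63, "z": 0, "ax": 0, "ay": 0, "az": 0}, {"x": -1, "y": 0.63, "z": 0, "ax": 0, "ay": 0, "az": 0}, {"x": -1, "y": 0.63, "z": 0, "ax": 0, "ay": 0, "az": 0}, {"x": -1, "y": 0.63, "z": 0, "ax": 0, "ay": 0, "az": 0}, {"x": -1, "y": 0.63, "z": 0, "ax": 0, "ay": 0, "az": 0}, {"x": -1, "y": 0.63, "z": 0, "ax": 0, "ay": 0, "az": 0}, {"x": -1, "y": 0.63, "z": 0, "ax": 0, "ay": 0, "az": 0}, {"x": -1, "y": 0.63, "z": 0, "ax": 0, "ay": 0, "az": 0}, {"x": -1, "y": 0.63, "z": 0, "ax": 0, "ay": 0, "az": 0}, {"x": -1, "y": 0.63, "z": 0, "ax": 0, "ay": 0, "az": 0}]'

```text
time: 1.9
position: [0.4786, 0.2101, 0.2365]
orientation: [-3.141, -0.001, 1.571]
wrist_force: [-0.3, 0.3, 0.4]
finger_gap: 0.0872
```

```bash
cat > shot.py <<'E'
from h import *
import sys
T=tool(); im=ctrl.read_camera('wrist'); cv2.imwrite(f'pics/{sys.argv[1]}.png',im[:,:,::-1]); np.save(f'{sys.argv[1]}.npy',T)
print(T.round(4)); s=ctrl.sense(); print(s['time'],s['orientation'])
E
python3 shot.py w1
```

```text
[[ 0.000e+00  1.000e+00 -4.000e-04  4.786e-01]
 [ 1.000e+00 -0.000e+00  8.000e-04  2.101e-01]
 [ 8.000e-04 -4.000e-04 -1.000e+00  2.365e-01]
 [ 0.000e+00  0.000e+00  0.000e+00  1.000e+00]]
1.95 [-3.14119991e+00 -6.74465920e-04  1.57238582e+00]
```

View pics/w1.png

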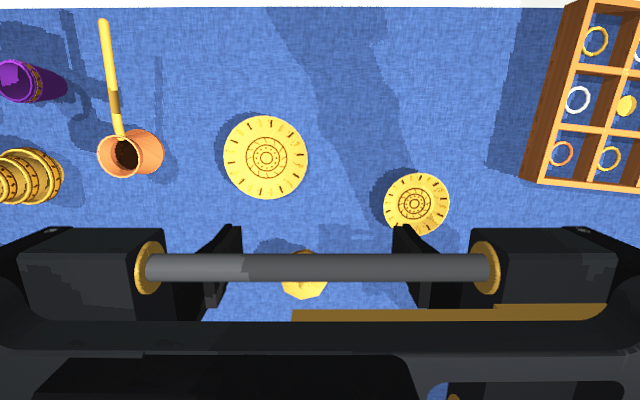

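Run:
```python
from h import *
T=np.load('w1.npy'); im=cv2.imread('pics/w1.png')[:,:,::-1].copy()
m=brass(im); m[225:]=0
cs,_=cv2.findContours(m,cv2.RETR_EXTERNAL,cv2.CHAIN_APPROX_NONE)
for c in cs:
    if len(c)<60: continue
    pts=c[:,0,:]; pts=pts[(pts[:,1]<222)&(pts[:,0]>1)]
    P=plane('wrist',pts,.014,T); x,r,e=circ(P); print(cv2.boundingRect(c),x.round(4),round(2*r,4),round(e,4))
```

```text
(383, 173, 66, 52) [0.5208 0.3366] 0.0834 0.0003
(0, 147, 64, 57) [ 0.4829 -0.1529] 0.0761 0.005
(223, 116, 84, 83) [0.4609 0.146 ] 0.1015 0.0004
(28, 71, 14, 31) [ 0.371  -0.1365] 0.0432 0.0017
(97, 18, 68, 160) [0.3679 0.2699] 0.6038 0.0191
(519, 0, 121, 194) [0.4074 0.5252] 0.1763 0.0258
```

>>> jog_arm --deltas '[{"x": -0.875, "y": 0.128, "z": 0, "ax": 0, "ay": 0, "az": 0}, {"x": -0.875, "y": 0.128, "z": 0, "ax": 0, "ay": 0, "az": 0}, {"x": -0.875, "y": 0.128, "z": 0, "ax": 0, "ay": 0, "az": 0}, {"x": -0.875, "y": 0.128, "z": 0, "ax": 0, "ay": 0, "az": 0}, {"x": -0.875, "y": 0.128, "z": 0, "ax": 0, "ay": 0, "az": 0}, {"x": -0.875, "y": 0.128, "z": 0, "ax": 0, "ay": 0, "az": 0}, {"x": -0.875, "y": 0.128, "z": 0, "ax": 0, "ay": 0, "az": 0}, {"x": -0.875, "y": 0.128, "z": 0, "ax": 0, "ay": 0, "az": 0}]'

```text
time: 2.95
position: [0.5307, -0.1386, 0.2363]
orientation: [-3.141, -0.001, 1.573]
wrist_force: [0.2, 0.3, -0.4]
finger_gap: 0.087
```

```bash
python3 shot.py w2
```

```text
[[-2.600e-03  1.000e+00 -3.000e-04  5.307e-01]
 [ 1.000e+00  2.600e-03  1.200e-03 -1.386e-01]
 [ 1.200e-03 -3.000e-04 -1.000e+00  2.363e-01]
 [ 0.000e+00  0.000e+00  0.000e+00  1.000e+00]]
3.0 [-3.14132393e+00 -1.13800102e-03  1.57455435e+00]
```

View pics/w2.png

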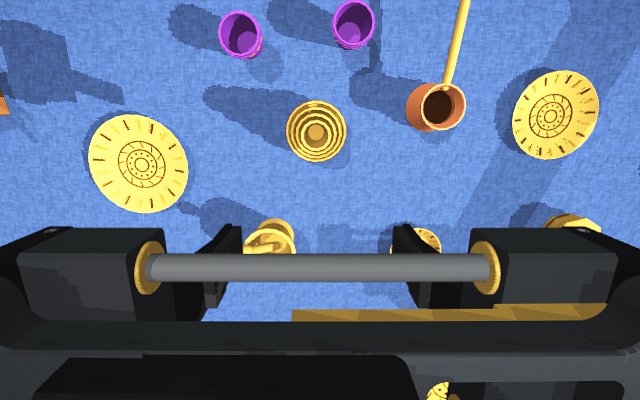

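Run:
```python
from h import *
T=np.load('w2.npy'); im=cv2.imread('pics/w2.png')[:,:,::-1].copy()
m=brass(im); m[225:]=0
cs,_=cv2.findContours(m,cv2.RETR_EXTERNAL,cv2.CHAIN_APPROX_NONE)
for c in cs:
    if len(c)<60: continue
    pts=c[:,0,:]
    P=plane('wrist',pts,.014,T); x,r,e=circ(P); print(cv2.boundingRect(c),x.round(4),round(2*r,4),round(e,4))
    if 250<pts[:,0].mean()<360:
        P=plane('wrist',pts,.036,T); print('sweet .036',circ(P,.033),circ(P))
cr=im[91:171,266:366]; cv2.imwrite('pics/w2n.png',cv2.resize(cr,None,fx=7,fy=7,interpolation=cv2.INTER_CUBIC)[:,:,::-1])
for r,z,(a,b) in [(.0145,.096,(.479,-.14)),(.034,.036,(.479,-.14))]:
    print(project('wrist',[[a,b,z]],T))
```

```text
(545, 214, 50, 11) [0.6416 0.192 ] 0.1073 0.0054
(88, 115, 100, 97) [ 0.5219 -0.3607] 0.1212 0.0005
(286, 100, 60, 62) [ 0.4805 -0.1402] 0.0713 0.0003
sweet .036 (array([ 0.47923899, -0.14011024]), 0.033, np.float64(0.0006305386038170308)) (array([ 0.47925348, -0.14011326]), np.float64(0.03354741326740431), np.float64(0.0003131399985397489))
(512, 71, 86, 88) [0.4609 0.145 ] 0.1013 0.0003
(405, 0, 65, 132) [ 0.3619 -0.1785] 0.3986 0.0165
[[315.52961171 134.88898136]]
[[315.73037152 131.19259326]]
```

View pics/w2n.png

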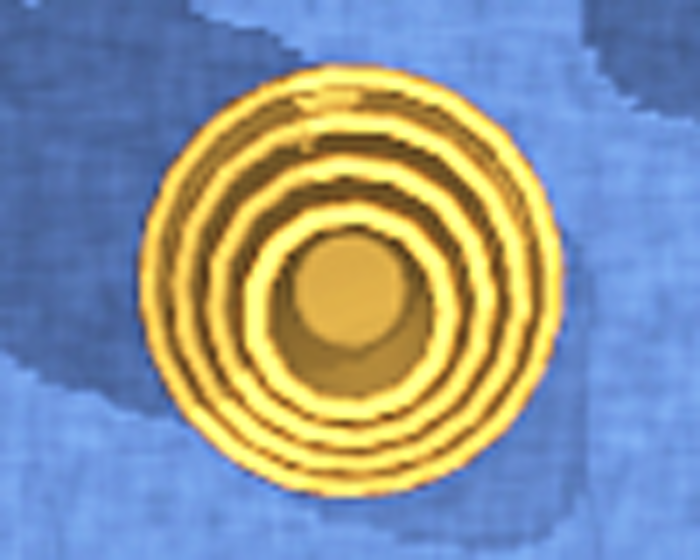

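>>> jog_arm --deltas '[{"x": -0.0035, "y": -0.128, "z": 0, "ax": 0, "ay": 0, "az": 0}, {"x": -0.0035, "y": -0.128, "z": 0.1, "ax": 0, "ay": 0, "az": 0}, {"x": -0.0035, "y": -0.128, "z": 0.22, "ax": 0, "ay": 0, "az": 0}, {"x": -0.0035, "y": -0.128, "z": 0.3, "ax": 0, "ay": 0, "az": 0}, {"x": -0.0035, "y": -0.128, "z": 0.3, "ax": 0, "ay": 0, "az": 0}, {"x": -0.0035, "y": -0.128, "z": 0.3, "ax": 0, "ay": 0, "az": 0}]'

```text
time: 3.75
position: [0.4804, -0.1414, 0.1179]
orientation: [3.14, -0.0, 1.573]
wrist_force: [0.4, 0.3, -0.4]
finger_gap: 0.087
```

```bash
python3 shot.py w3
python3 - <<'E'
from h import *
im=ctrl.read_camera('side');cv2.imwrite('pics/s3.png',cv2.resize(im[130:330,235:455],None,fx=3,fy=3)[:,:,::-1])
E
```

```text
[[-0.0021  1.      0.0019  0.4804]
 [ 1.      0.0021  0.     -0.1414]
 [ 0.      0.0019 -1.      0.1179]
 [ 0.      0.      0.      1.    ]]
3.8 [3.13867320e+00 5.52277652e-05 1.57246035e+00]
```

View pics/s3.png

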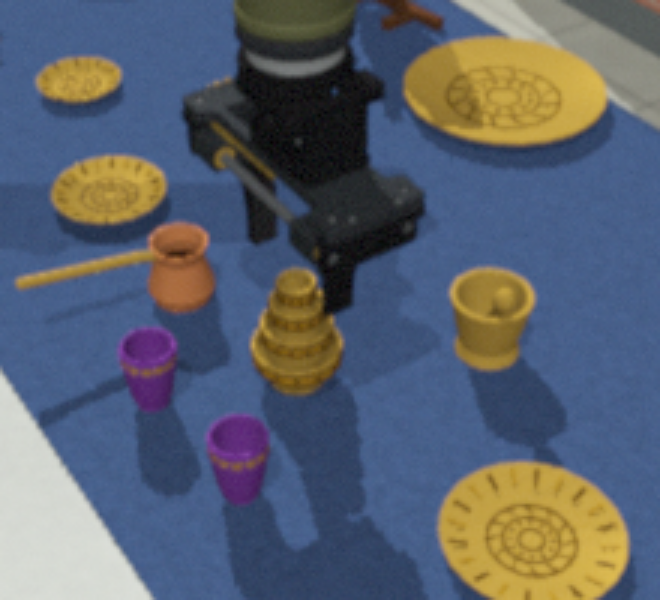

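View pics/w3.png

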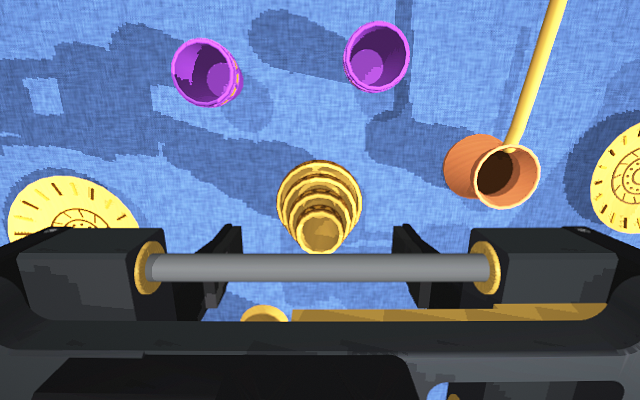

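Run:
```python
from h import *
T=tool()
P=project('side',[[.48,-.185,.104],[.48,-.097,.104],[.48,-.14,.096]]); print((P-[235,130])*3)
print(project('wrist',[[.48,-.14,.096],[.4804,-.1414,.1],[.4804,-.185,.104],[.4804,-.098,.104]],T))
```

```text
[[332.70319435 305.02243419]
 [266.27893197 240.00258206]
 [297.80026251 279.30575692]]
[[320.30313247 234.31158156]
 [318.00307596 237.57389566]
 [242.78273088 240.15595181]
 [392.92150771 240.46250389]]
```

>>> jog_arm --deltas '[{"x": 0.0035, "y": 0, "z": 0.02, "ax": 0, "ay": 0, "az": 0}, {"x": 0.0035, "y": 0, "z": 0.045, "ax": 0, "ay": 0, "az": 0}, {"x": 0.0035, "y": 0, "z": 0.055, "ax": 0, "ay": 0, "az": 0}, {"x": 0.0035, "y": 0, "z": 0.055, "ax": 0, "ay": 0, "az": 0}]'

```text
time: 4.35
position: [0.4787, -0.1409, 0.094]
orientation: [-3.14, 0.0, 1.571]
wrist_force: [0.1, -0.2, 1.0]
finger_gap: 0.0869
```

>>> jog_arm --deltas '[{"x": 0, "y": 0, "z": 0, "ax": 0, "ay": 0, "az": 0}, {"x": 0, "y": 0, "z": 0, "ax": 0, "ay": 0, "az": 0}, {"x": 0, "y": 0, "z": 0, "ax": 0, "ay": 0, "az": 0}, {"x": 0, "y": 0, "z": 0, "ax": 0, "ay": 0, "az": 0}, {"x": 0, "y": 0, "z": 0, "ax": 0, "ay": 0, "az": 0}, {"x": 0, "y": 0, "z": 0, "ax": 0, "ay": 0, "az": 0}, {"x": 0, "y": 0, "z": 0, "ax": 0, "ay": 0, "az": 0}, {"x": 0, "y": 0, "z": 0, "ax": 0, "ay": 0, "az": 0}]' --jaw 1

```text
time: 5.35
position: [0.4792, -0.1408, 0.0946]
orientation: [3.142, -0.0, 1.571]
wrist_force: [0.3, 0.5, 0.2]
finger_gap: 0.0277
```

>>> jog_arm --deltas '[{"x": 0, "y": 0, "z": -0.02, "ax": 0, "ay": 0, "az": 0}, {"x": 0, "y": 0, "z": -0.05, "ax": 0, "ay": 0, "az": 0}, {"x": 0, "y": 0, "z": -0.1, "ax": 0, "ay": 0, "az": 0}, {"x": 0, "y": 0, "z": -0.16, "ax": 0, "ay": 0, "az": 0}, {"x": 0, "y": 0, "z": -0.22, "ax": 0, "ay": 0, "az": 0}, {"x": 0, "y": 0, "z": -0.27, "ax": 0, "ay": 0, "az": 0}, {"x": 0, "y": 0, "z": -0.3, "ax": 0, "ay": 0, "az": 0}, {"x": 0, "y": 0, "z": -0.3, "ax": 0, "ay": 0, "az": 0}]'

```text
time: 6.35
position: [0.4797, -0.141, 0.2155]
orientation: [3.14, -0.0, 1.571]
wrist_force: [0.9, 0.5, -0.8]
finger_gap: 0.0282
```

Run:
```python
from h import *
im=ctrl.read_camera('side');cv2.imwrite('pics/s4.png',cv2.resize(im[130:330,235:455],None,fx=3,fy=3)[:,:,::-1])
print(tool()[:3,3],ctrl.sense()['orientation'],ctrl.sense()['finger_gap'])
```

```text
[ 0.47916926 -0.14086547  0.21461019] [ 3.14122379e+00 -1.85214090e-04  1.57098824e+00] 0.027949865401928505
```

View pics/s4.png

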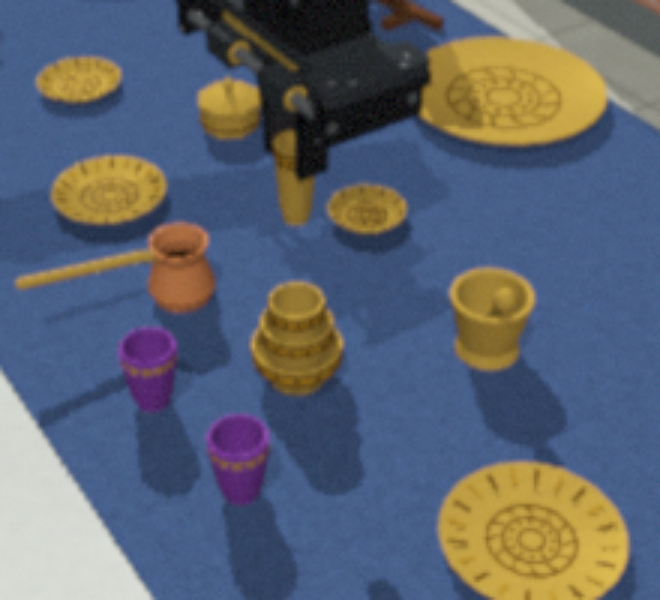

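>>> jog_arm --deltas '[{"x": 0.08, "y": 0.1, "z": 0, "ax": 0, "ay": 0, "az": 0}, {"x": 0.2, "y": 0.235, "z": 0, "ax": 0, "ay": 0, "az": 0}, {"x": 0.3, "y": 0.35, "z": 0, "ax": 0, "ay": 0, "az": 0}, {"x": 0.3325, "y": 0.391, "z": 0.03, "ax": 0, "ay": 0, "az": 0}, {"x": 0.3325, "y": 0.391, "z": 0.12, "ax": 0, "ay": 0, "az": 0}, {"x": 0.3325, "y": 0.391, "z": 0.22, "ax": 0, "ay": 0, "az": 0}, {"x": 0.3325, "y": 0.391, "z": 0.29, "ax": 0, "ay": 0, "az": 0}, {"x": 0.3325, "y": 0.391, "z": 0.3, "ax": 0, "ay": 0, "az": 0}, {"x": 0.3325, "y": 0.391, "z": 0.3, "ax": 0, "ay": 0, "az": 0}]'

```text
time: 7.52
position: [0.6357, -0.008, 0.0946]
orientation: [-3.141, 0.0, 1.571]
wrist_force: [-0.4, -0.4, -0.5]
finger_gap: 0.0282
```

```bash
python3 shot.py w5
python3 - <<'E'
from h import *
im=ctrl.read_camera('side');cv2.imwrite('pics/s5.png',cv2.resize(im[130:280,270:450],None,fx=4,fy=4)[:,:,::-1])
im=ctrl.read_camera('scene');cv2.imwrite('pics/c5.png',cv2.resize(im[170:320,200:380],None,fx=4,fy=4)[:,:,::-1])
E
```

```text
[[-1.000e-04  1.000e+00 -2.000e-04  6.357e-01]
 [ 1.000e+00  1.000e-04 -2.000e-04 -8.000e-03]
 [-2.000e-04 -2.000e-04 -1.000e+00  9.460e-02]
 [ 0.000e+00  0.000e+00  0.000e+00  1.000e+00]]
7.575 [3.14010391e+00 2.83590676e-05 1.57084308e+00]
```

View pics/s5.png

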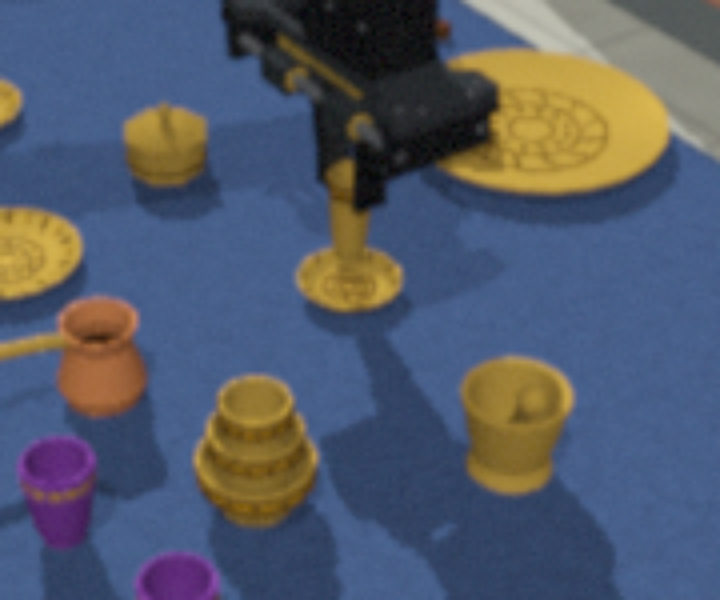

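View pics/c5.png

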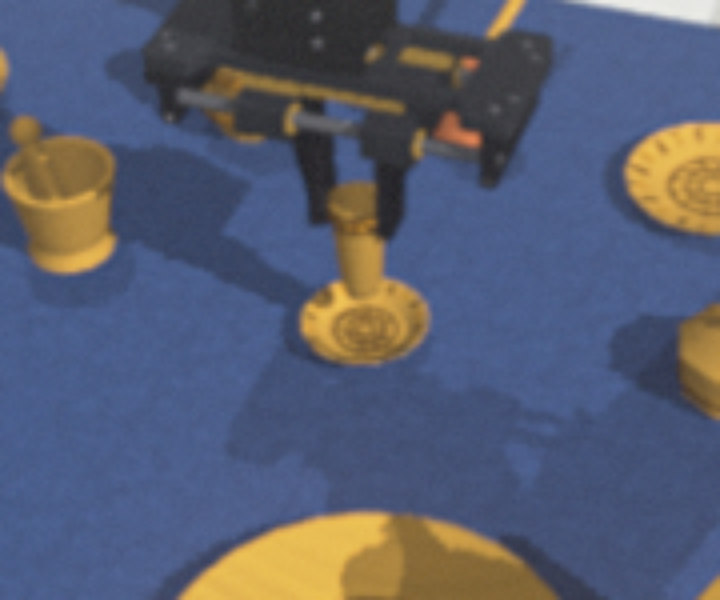

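>>> jog_arm --deltas '[{"x": 0, "y": 0, "z": 0.02, "ax": 0, "ay": 0, "az": 0}, {"x": 0, "y": 0, "z": 0.04, "ax": 0, "ay": 0, "az": 0}, {"x": 0, "y": 0, "z": 0.052, "ax": 0, "ay": 0, "az": 0}, {"x": 0, "y": 0, "z": 0.058, "ax": 0, "ay": 0, "az": 0}, {"x": 0, "y": 0, "z": 0.0625, "ax": 0, "ay": 0, "az": 0}, {"x": 0, "y": 0, "z": 0.0635, "ax": 0, "ay": 0, "az": 0}, {"x": 0, "y": 0, "z": 0.0635, "ax": 0, "ay": 0, "az": 0}, {"x": 0, "y": 0, "z": 0.0635, "ax": 0, "ay": 0, "az": 0}]'

```text
time: 8.68
position: [0.6357, -0.0078, 0.0694]
orientation: [3.141, -0.0, 1.571]
wrist_force: [0.5, -0.0, -0.9]
finger_gap: 0.0279
```

>>> jog_arm --deltas '[{"x": 0, "y": 0, "z": 0.002, "ax": 0, "ay": 0, "az": 0}, {"x": 0, "y": 0, "z": 0.003, "ax": 0, "ay": 0, "az": 0}, {"x": 0, "y": 0, "z": 0.003, "ax": 0, "ay": 0, "az": 0}]'

```text
time: 9.05
position: [0.636, -0.0078, 0.0686]
orientation: [3.141, -0.0, 1.571]
wrist_force: [-0.5, 0.6, 3.2]
finger_gap: 0.0277
```

Contact (3.2 N). Release partly, then lift.

>>> jog_arm --deltas '[{"x": 0, "y": 0, "z": 0, "ax": 0, "ay": 0, "az": 0}, {"x": 0, "y": 0, "z": 0, "ax": 0, "ay": 0, "az": 0}, {"x": 0, "y": 0, "z": 0, "ax": 0, "ay": 0, "az": 0}, {"x": 0, "y": 0, "z": 0, "ax": 0, "ay": 0, "az": 0}, {"x": 0, "y": 0, "z": -0.03, "ax": 0, "ay": 0, "az": 0}, {"x": 0, "y": 0, "z": -0.12, "ax": 0, "ay": 0, "az": 0}, {"x": 0, "y": 0, "z": -0.24, "ax": 0, "ay": 0, "az": 0}, {"x": 0, "y": 0, "z": -0.35, "ax": 0, "ay": 0, "az": 0}, {"x": 0, "y": 0, "z": -0.35, "ax": 0, "ay": 0, "az": 0}]' --jaw 0

```text
time: 10.18
position: [0.6382, -0.0083, 0.2137]
orientation: [3.132, -0.001, 1.571]
wrist_force: [0.4, -0.0, -0.4]
finger_gap: 0.087
```

>>> jog_arm --deltas '[{"x": -0.33, "y": -0.262, "z": 0, "ax": 0, "ay": 0, "az": 0}, {"x": -0.33, "y": -0.262, "z": 0, "ax": 0, "ay": 0, "az": 0}, {"x": -0.33, "y": -0.262, "z": 0, "ax": 0, "ay": 0, "az": 0}, {"x": -0.33, "y": -0.262, "z": 0, "ax": 0, "ay": 0, "az": 0}, {"x": -0.33, "y": -0.262, "z": 0, "ax": 0, "ay": 0, "az": 0}]'

```text
time: 10.8
position: [0.531, -0.1391, 0.2079]
orientation: [3.141, -0.001, 1.571]
wrist_force: [0.8, 1.2, 0.0]
finger_gap: 0.0871
```

```bash
python3 shot.py w6
python3 - <<'E'
from h import *
im=ctrl.read_camera('scene');cv2.imwrite('pics/c6.png',cv2.resize(im[130:330,150:480],None,fx=2.4,fy=2.4)[:,:,::-1])
im=cv2.imread('pics/w6.png');cv2.imwrite('pics/w6n.png',cv2.resize(im[81:181,256:376],None,fx=6,fy=6,interpolation=cv2.INTER_CUBIC))
E
```

```text
[[-5.000e-04  1.000e+00  3.000e-04  5.310e-01]
 [ 1.000e+00  5.000e-04  9.000e-04 -1.391e-01]
 [ 9.000e-04  3.000e-04 -1.000e+00  2.079e-01]
 [ 0.000e+00  0.000e+00  0.000e+00  1.000e+00]]
10.85 [ 3.14154681e+00 -6.31671285e-04  1.57265434e+00]
```

View pics/c6.png

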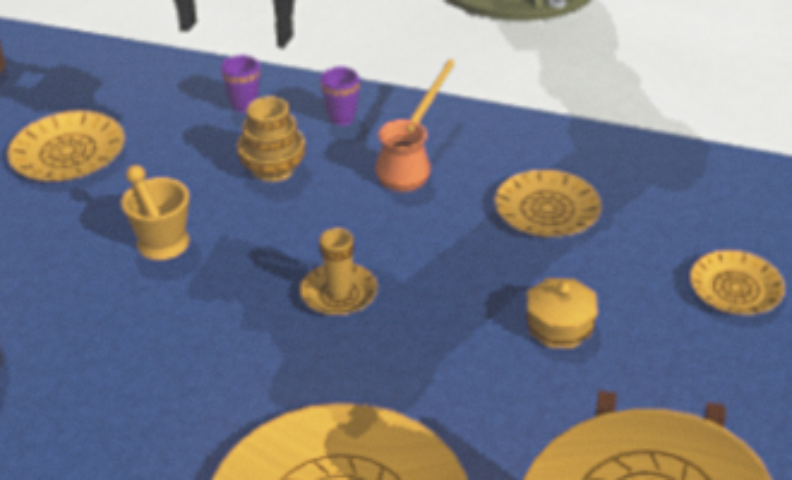

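View pics/w6n.png

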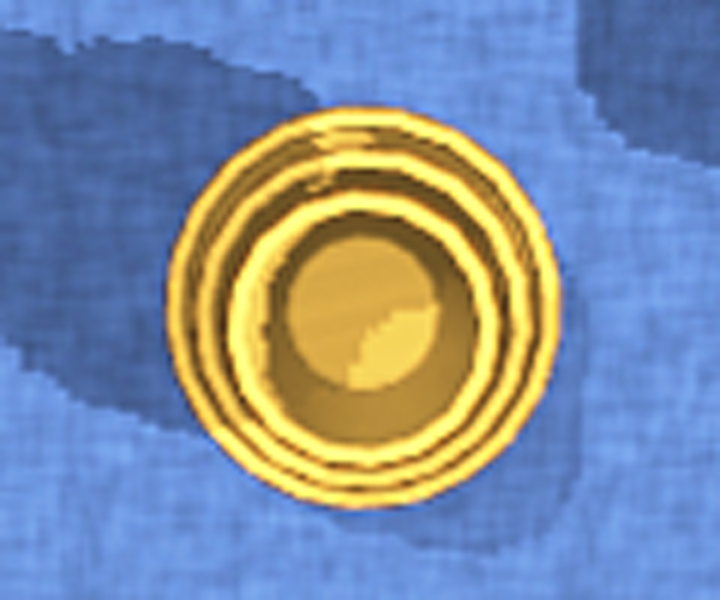

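>>> jog_arm --deltas '[{"x": -0.0025, "y": -0.129, "z": 0, "ax": 0, "ay": 0, "az": 0}, {"x": -0.0025, "y": -0.129, "z": 0.08, "ax": 0, "ay": 0, "az": 0}, {"x": -0.0025, "y": -0.129, "z": 0.2, "ax": 0, "ay": 0, "az": 0}, {"x": -0.0025, "y": -0.129, "z": 0.27, "ax": 0, "ay": 0, "az": 0}, {"x": -0.0025, "y": -0.129, "z": 0.28, "ax": 0, "ay": 0, "az": 0}, {"x": -0.0025, "y": -0.129, "z": 0.28, "ax": 0, "ay": 0, "az": 0}, {"x": -0.0025, "y": -0.129, "z": 0.28, "ax": 0, "ay": 0, "az": 0}]'

```text
time: 11.78
position: [0.4805, -0.1409, 0.0973]
orientation: [3.139, 0.0, 1.572]
wrist_force: [-0.2, -0.9, 0.7]
finger_gap: 0.0872
```

Run:
```python
from h import *
T=np.load('w6.npy'); print(plane('wrist',[(316.5,136.2)],.078,T), tool()[:3,3])
```

```text
[[ 0.4797831  -0.13955167]] [ 0.48050988 -0.14088707  0.09733981]
```

Down 22 mm, then close.

>>> jog_arm --deltas '[{"x": 0.0025, "y": 0, "z": 0.025, "ax": 0, "ay": 0, "az": 0}, {"x": 0.0025, "y": 0, "z": 0.045, "ax": 0, "ay": 0, "az": 0}, {"x": 0.0025, "y": 0, "z": 0.052, "ax": 0, "ay": 0, "az": 0}, {"x": 0.0025, "y": 0, "z": 0.053, "ax": 0, "ay": 0, "az": 0}, {"x": 0.0025, "y": 0, "z": 0.053, "ax": 0, "ay": 0, "az": 0}]'

```text
time: 12.4
position: [0.4793, -0.14, 0.0748]
orientation: [3.141, 0.0, 1.571]
wrist_force: [0.3, -0.2, -0.6]
finger_gap: 0.0872
```

>>> jog_arm --deltas '[{"x": 0, "y": 0, "z": 0, "ax": 0, "ay": 0, "az": 0}, {"x": 0, "y": 0, "z": 0, "ax": 0, "ay": 0, "az": 0}, {"x": 0, "y": 0, "z": 0, "ax": 0, "ay": 0, "az": 0}, {"x": 0, "y": 0, "z": 0, "ax": 0, "ay": 0, "az": 0}, {"x": 0, "y": 0, "z": 0, "ax": 0, "ay": 0, "az": 0}, {"x": 0, "y": 0, "z": 0, "ax": 0, "ay": 0, "az": 0}, {"x": 0, "y": 0, "z": 0, "ax": 0, "ay": 0, "az": 0}, {"x": 0, "y": 0, "z": 0, "ax": 0, "ay": 0, "az": 0}]' --jaw 1

```text
time: 13.4
position: [0.4792, -0.1399, 0.0748]
orientation: [3.141, -0.0, 1.571]
wrist_force: [-0.1, 0.2, -0.1]
finger_gap: 0.0406
```

>>> jog_arm --deltas '[{"x": 0, "y": 0, "z": -0.02, "ax": 0, "ay": 0, "az": 0}, {"x": 0, "y": 0, "z": -0.05, "ax": 0, "ay": 0, "az": 0}, {"x": 0, "y": 0, "z": -0.1, "ax": 0, "ay": 0, "az": 0}, {"x": 0, "y": 0, "z": -0.16, "ax": 0, "ay": 0, "az": 0}, {"x": 0, "y": 0, "z": -0.22, "ax": 0, "ay": 0, "az": 0}, {"x": 0, "y": 0, "z": -0.28, "ax": 0, "ay": 0, "az": 0}, {"x": 0, "y": 0, "z": -0.32, "ax": 0, "ay": 0, "az": 0}, {"x": 0, "y": 0, "z": -0.32, "ax": 0, "ay": 0, "az": 0}, {"x": 0, "y": 0, "z": -0.32, "ax": 0, "ay": 0, "az": 0}]'

```text
time: 14.52
position: [0.4787, -0.1397, 0.202]
orientation: [-3.14, -0.0, 1.571]
wrist_force: [-1.5, -1.3, -1.7]
finger_gap: 0.04
```

Run:
```python
from h import *
im=ctrl.read_camera('side');cv2.imwrite('pics/s7.png',cv2.resize(im[130:330,235:455],None,fx=3,fy=3)[:,:,::-1])
print(tool()[:3,3],ctrl.sense()['orientation'],ctrl.sense()['finger_gap'])
```

```text
[ 0.47851047 -0.13970394  0.20175311] [-3.13980617e+00 -2.31519421e-04  1.57092933e+00] 0.04017908862240013
```

View pics/s7.png

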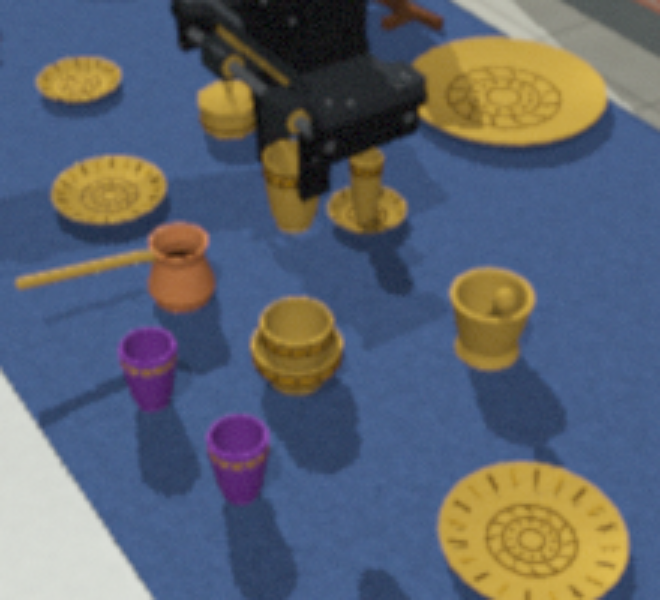

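>>> jog_arm --deltas '[{"x": 0.06, "y": 0.01, "z": 0, "ax": 0, "ay": 0, "az": 0}, {"x": 0.18, "y": 0.02, "z": 0, "ax": 0, "ay": 0, "az": 0}, {"x": 0.32, "y": 0.04, "z": 0, "ax": 0, "ay": 0, "az": 0}, {"x": 0.46, "y": 0.05, "z": 0, "ax": 0, "ay": 0, "az": 0}, {"x": 0.6, "y": 0.07, "z": 0, "ax": 0, "ay": 0, "az": 0}, {"x": 0.74, "y": 0.08, "z": 0, "ax": 0, "ay": 0, "az": 0}, {"x": 0.88, "y": 0.09, "z": 0, "ax": 0, "ay": 0, "az": 0}, {"x": 1, "y": 0.106, "z": 0, "ax": 0, "ay": 0, "az": 0}]'

```text
time: 15.58
position: [0.5206, 0.2624, 0.2014]
orientation: [-3.14, 0.001, 1.572]
wrist_force: [1.6, -0.7, -1.9]
finger_gap: 0.0405
```

>>> jog_arm --deltas '[{"x": 0.1, "y": 0, "z": 0, "ax": 0, "ay": 0, "az": 0}, {"x": 0.18, "y": 0, "z": 0.03, "ax": 0, "ay": 0, "az": 0}, {"x": 0.19, "y": 0, "z": 0.1, "ax": 0, "ay": 0, "az": 0}, {"x": 0.19, "y": 0, "z": 0.2, "ax": 0, "ay": 0, "az": 0}, {"x": 0.19, "y": 0, "z": 0.27, "ax": 0, "ay": 0, "az": 0}, {"x": 0.19, "y": 0, "z": 0.3, "ax": 0, "ay": 0, "az": 0}, {"x": 0.19, "y": 0, "z": 0.3, "ax": 0, "ay": 0, "az": 0}, {"x": 0.19, "y": 0, "z": 0.3, "ax": 0, "ay": 0, "az": 0}]'

```text
time: 16.58
position: [0.5224, 0.3366, 0.084]
orientation: [3.14, -0.001, 1.571]
wrist_force: [0.7, 0.4, -2.3]
finger_gap: 0.0403
```

Run:
```python
from h import *
im=ctrl.read_camera('scene');cv2.imwrite('pics/c8.png',cv2.resize(im[170:320,360:540],None,fx=4,fy=4)[:,:,::-1])
print(tool()[:3,3])
```

```text
[0.52244283 0.3367174  0.08429952]
```

View pics/c8.png

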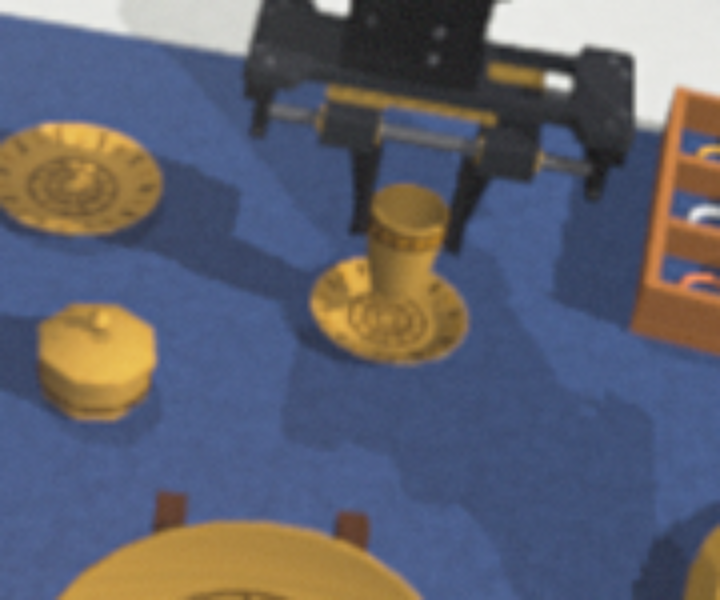

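>>> jog_arm --deltas '[{"x": 0, "y": -0.003, "z": 0.02, "ax": 0, "ay": 0, "az": 0}, {"x": 0, "y": -0.003, "z": 0.04, "ax": 0, "ay": 0, "az": 0}, {"x": 0, "y": -0.003, "z": 0.052, "ax": 0, "ay": 0, "az": 0}, {"x": 0, "y": -0.003, "z": 0.058, "ax": 0, "ay": 0, "az": 0}, {"x": 0, "y": -0.003, "z": 0.0605, "ax": 0, "ay": 0, "az": 0}, {"x": 0, "y": -0.003, "z": 0.0615, "ax": 0, "ay": 0, "az": 0}, {"x": 0, "y": -0.003, "z": 0.0615, "ax": 0, "ay": 0, "az": 0}, {"x": 0, "y": -0.003, "z": 0.0615, "ax": 0, "ay": 0, "az": 0}]'

```text
time: 17.62
position: [0.5205, 0.336, 0.0588]
orientation: [3.141, -0.0, 1.571]
wrist_force: [-2.0, -2.6, 6.0]
finger_gap: 0.0401
```

Contact; release, lift, and head back (first call up, then toward the nest).

>>> jog_arm --deltas '[{"x": 0, "y": 0, "z": 0, "ax": 0, "ay": 0, "az": 0}, {"x": 0, "y": 0, "z": 0, "ax": 0, "ay": 0, "az": 0}, {"x": 0, "y": 0, "z": 0, "ax": 0, "ay": 0, "az": 0}, {"x": 0, "y": 0, "z": 0, "ax": 0, "ay": 0, "az": 0}, {"x": 0, "y": 0, "z": -0.03, "ax": 0, "ay": 0, "az": 0}, {"x": 0, "y": 0, "z": -0.12, "ax": 0, "ay": 0, "az": 0}, {"x": 0, "y": 0, "z": -0.24, "ax": 0, "ay": 0, "az": 0}, {"x": 0, "y": 0, "z": -0.37, "ax": 0, "ay": 0, "az": 0}, {"x": 0, "y": 0, "z": -0.37, "ax": 0, "ay": 0, "az": 0}]' --jaw 0

```text
time: 18.75
position: [0.5231, 0.3378, 0.2128]
orientation: [3.133, -0.007, 1.571]
wrist_force: [0.4, -0.3, 0.1]
finger_gap: 0.0867
```

>>> jog_arm --deltas '[{"x": -0.9, "y": 0.02, "z": 0, "ax": 0, "ay": 0, "az": 0}, {"x": -0.9, "y": 0.02, "z": 0, "ax": 0, "ay": 0, "az": 0}, {"x": -0.9, "y": 0.02, "z": 0, "ax": 0, "ay": 0, "az": 0}, {"x": -0.9, "y": 0.02, "z": 0, "ax": 0, "ay": 0, "az": 0}, {"x": -0.9, "y": 0.02, "z": 0, "ax": 0, "ay": 0, "az": 0}, {"x": -0.9, "y": 0.02, "z": 0, "ax": 0, "ay": 0, "az": 0}, {"x": -0.9, "y": 0.02, "z": 0, "ax": 0, "ay": 0, "az": 0}]'

```text
time: 19.62
position: [0.5279, -0.0292, 0.2064]
orientation: [3.141, 0.001, 1.562]
wrist_force: [0.0, 0.8, -0.5]
finger_gap: 0.0871
```

>>> jog_arm --deltas '[{"x": -0.29, "y": 0, "z": 0, "ax": 0, "ay": 0, "az": 0}, {"x": -0.29, "y": 0, "z": 0, "ax": 0, "ay": 0, "az": 0}, {"x": -0.29, "y": 0, "z": 0, "ax": 0, "ay": 0, "az": 0}, {"x": -0.29, "y": 0, "z": 0, "ax": 0, "ay": 0, "az": 0}]'

```text
time: 20.12
position: [0.5285, -0.1382, 0.2059]
orientation: [-3.141, -0.001, 1.572]
wrist_force: [0.4, 0.3, -0.1]
finger_gap: 0.087
```

```bash
python3 shot.py w9
python3 - <<'E'
from h import *
im=ctrl.read_camera('scene');cv2.imwrite('pics/c9.png',cv2.resize(im[130:330,180:510],None,fx=2.4,fy=2.4)[:,:,::-1])
im=cv2.imread('pics/w9.png');cv2.imwrite('pics/w9n.png',cv2.resize(im[81:181,256:376],None,fx=6,fy=6,interpolation=cv2.INTER_CUBIC))
E
```

```text
[[-1.400e-03  1.000e+00 -4.000e-04  5.285e-01]
 [ 1.000e+00  1.400e-03  1.200e-03 -1.382e-01]
 [ 1.200e-03 -4.000e-04 -1.000e+00  2.059e-01]
 [ 0.000e+00  0.000e+00  0.000e+00  1.000e+00]]
20.175 [-3.14117480e+00 -1.25407647e-03  1.57366513e+00]
```

View pics/c9.png

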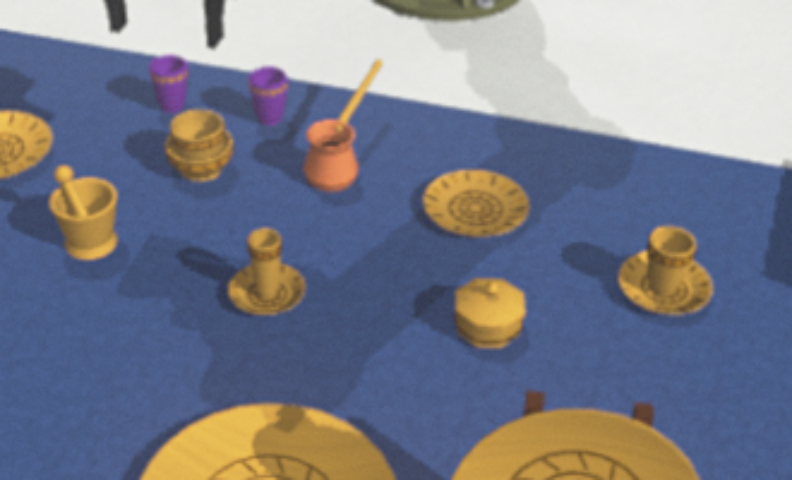

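View pics/w9n.png

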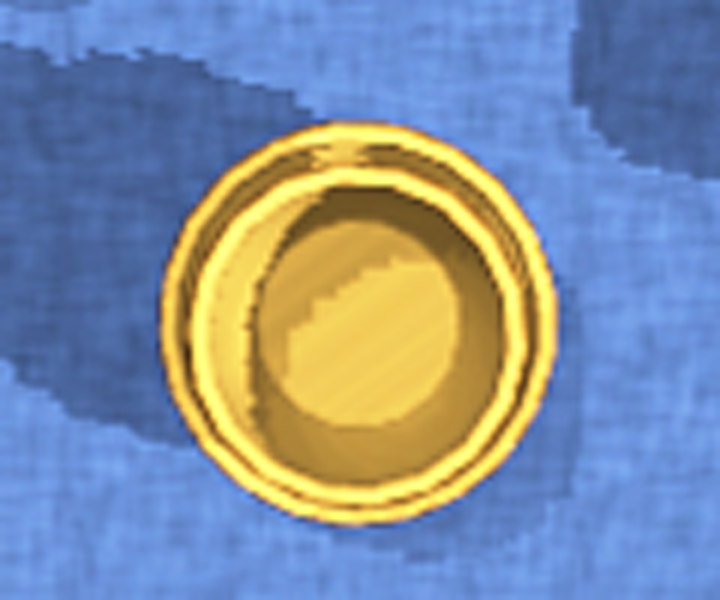

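Run:
```python
from h import *
T=np.load('w9.npy'); print(plane('wrist',[(315.9,136.8)],.058,T))
```

```text
[[ 0.47913954 -0.13926042]]
```

>>> jog_arm --deltas '[{"x": -0.0025, "y": -0.123, "z": 0, "ax": 0, "ay": 0, "az": 0}, {"x": -0.0025, "y": -0.123, "z": 0.08, "ax": 0, "ay": 0, "az": 0}, {"x": -0.0025, "y": -0.123, "z": 0.2, "ax": 0, "ay": 0, "az": 0}, {"x": -0.0025, "y": -0.123, "z": 0.29, "ax": 0, "ay": 0, "az": 0}, {"x": -0.0025, "y": -0.123, "z": 0.32, "ax": 0, "ay": 0, "az": 0}, {"x": -0.0025, "y": -0.123, "z": 0.32, "ax": 0, "ay": 0, "az": 0}, {"x": -0.0025, "y": -0.123, "z": 0.32, "ax": 0, "ay": 0, "az": 0}]'

```text
time: 21.1
position: [0.4806, -0.1408, 0.0797]
orientation: [3.139, 0.0, 1.572]
wrist_force: [0.8, -0.8, 0.1]
finger_gap: 0.0872
```

>>> jog_arm --deltas '[{"x": 0.0025, "y": -0.001, "z": 0.025, "ax": 0, "ay": 0, "az": 0}, {"x": 0.0025, "y": -0.001, "z": 0.05, "ax": 0, "ay": 0, "az": 0}, {"x": 0.0025, "y": -0.001, "z": 0.062, "ax": 0, "ay": 0, "az": 0}, {"x": 0.0025, "y": -0.001, "z": 0.064, "ax": 0, "ay": 0, "az": 0}, {"x": 0.0025, "y": -0.001, "z": 0.064, "ax": 0, "ay": 0, "az": 0}]'

```text
time: 21.72
position: [0.4789, -0.14, 0.0526]
orientation: [3.142, 0.0, 1.571]
wrist_force: [0.2, 0.2, 0.2]
finger_gap: 0.0873
```

>>> jog_arm --deltas '[{"x": 0, "y": 0, "z": 0, "ax": 0, "ay": 0, "az": 0}, {"x": 0, "y": 0, "z": 0, "ax": 0, "ay": 0, "az": 0}, {"x": 0, "y": 0, "z": 0, "ax": 0, "ay": 0, "az": 0}, {"x": 0, "y": 0, "z": 0, "ax": 0, "ay": 0, "az": 0}, {"x": 0, "y": 0, "z": 0, "ax": 0, "ay": 0, "az": 0}, {"x": 0, "y": 0, "z": 0, "ax": 0, "ay": 0, "az": 0}, {"x": 0, "y": 0, "z": 0, "ax": 0, "ay": 0, "az": 0}]' --jaw 1

```text
time: 22.6
position: [0.4788, -0.1398, 0.0526]
orientation: [3.141, -0.0, 1.571]
wrist_force: [-0.6, -0.3, 1.7]
finger_gap: 0.0524
```

>>> jog_arm --deltas '[{"x": 0, "y": 0, "z": -0.02, "ax": 0, "ay": 0, "az": 0}, {"x": 0, "y": 0, "z": -0.05, "ax": 0, "ay": 0, "az": 0}, {"x": 0, "y": 0, "z": -0.1, "ax": 0, "ay": 0, "az": 0}, {"x": 0, "y": 0, "z": -0.16, "ax": 0, "ay": 0, "az": 0}, {"x": 0, "y": 0, "z": -0.22, "ax": 0, "ay": 0, "az": 0}, {"x": 0, "y": 0, "z": -0.28, "ax": 0, "ay": 0, "az": 0}, {"x": 0, "y": 0, "z": -0.34, "ax": 0, "ay": 0, "az": 0}, {"x": 0, "y": 0, "z": -0.34, "ax": 0, "ay": 0, "az": 0}, {"x": 0, "y": 0, "z": -0.34, "ax": 0, "ay": 0, "az": 0}]'

```text
time: 23.72
position: [0.4783, -0.1398, 0.188]
orientation: [-3.141, -0.0, 1.571]
wrist_force: [-0.6, -0.0, -2.0]
finger_gap: 0.0526
```

Run:
```python
from h import *
im=ctrl.read_camera('side');cv2.imwrite('pics/s10.png',cv2.resize(im[130:330,235:455],None,fx=3,fy=3)[:,:,::-1])
print(tool()[:3,3],ctrl.sense()['orientation'],ctrl.sense()['finger_gap'])
```

```text
[ 0.47803905 -0.13969393  0.18755276] [-3.13994306e+00 -2.91504807e-04  1.57097728e+00] 0.05205458411826829
```

View pics/s10.png

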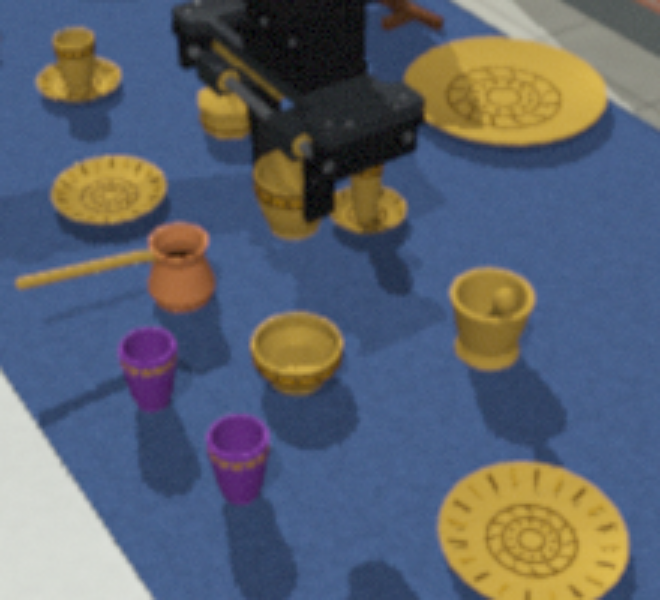

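>>> jog_arm --deltas '[{"x": 0.06, "y": -0.004, "z": 0, "ax": 0, "ay": 0, "az": 0}, {"x": 0.18, "y": -0.01, "z": 0, "ax": 0, "ay": 0, "az": 0}, {"x": 0.32, "y": -0.02, "z": 0, "ax": 0, "ay": 0, "az": 0}, {"x": 0.46, "y": -0.03, "z": 0, "ax": 0, "ay": 0, "az": 0}, {"x": 0.6, "y": -0.04, "z": 0, "ax": 0, "ay": 0, "az": 0}, {"x": 0.69, "y": -0.044, "z": 0.02, "ax": 0, "ay": 0, "az": 0}, {"x": 0.713, "y": -0.044, "z": 0.1, "ax": 0, "ay": 0, "az": 0}, {"x": 0.713, "y": -0.044, "z": 0.2, "ax": 0, "ay": 0, "az": 0}, {"x": 0.713, "y": -0.044, "z": 0.28, "ax": 0, "ay": 0, "az": 0}, {"x": 0.713, "y": -0.044, "z": 0.28, "ax": 0, "ay": 0, "az": 0}]'

```text
time: 25.02
position: [0.4581, 0.144, 0.0733]
orientation: [-3.134, 0.003, 1.571]
wrist_force: [0.1, 0.3, -1.6]
finger_gap: 0.0523
```

>>> jog_arm --deltas '[{"x": 0, "y": 0, "z": 0, "ax": 0, "ay": 0, "az": 0}, {"x": 0, "y": 0, "z": 0, "ax": 0, "ay": 0, "az": 0}]'

```text
time: 25.28
position: [0.4623, 0.1457, 0.0781]
orientation: [3.139, -0.001, 1.571]
wrist_force: [-0.3, 0.1, -1.8]
finger_gap: 0.0526
```

Run:
```python
from h import *
im=ctrl.read_camera('scene');cv2.imwrite('pics/c11.png',cv2.resize(im[140:290,280:460],None,fx=4,fy=4)[:,:,::-1])
print(tool()[:3,3])
```

```text
[0.46221209 0.14570123 0.07800806]
```

View pics/c11.png

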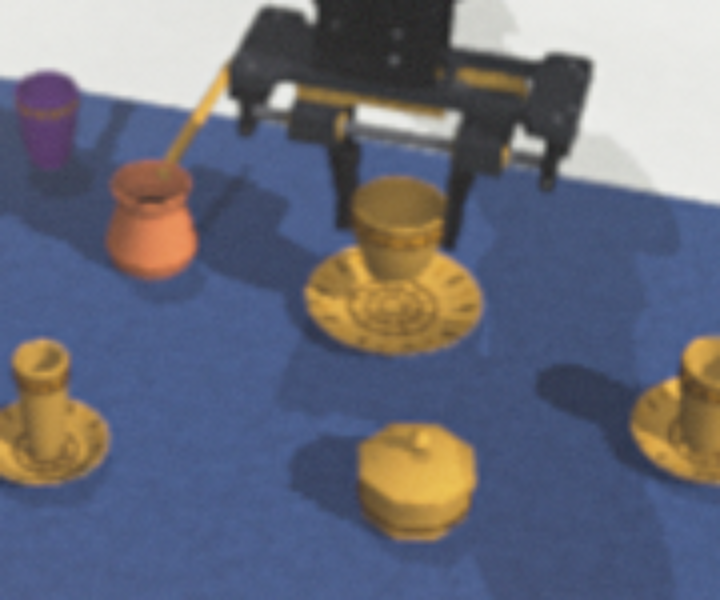

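>>> jog_arm --deltas '[{"x": 0, "y": -0.003, "z": 0.025, "ax": 0, "ay": 0, "az": 0}, {"x": 0, "y": -0.003, "z": 0.05, "ax": 0, "ay": 0, "az": 0}, {"x": 0, "y": -0.003, "z": 0.065, "ax": 0, "ay": 0, "az": 0}, {"x": 0, "y": -0.003, "z": 0.072, "ax": 0, "ay": 0, "az": 0}, {"x": 0, "y": -0.003, "z": 0.0755, "ax": 0, "ay": 0, "az": 0}, {"x": 0, "y": -0.003, "z": 0.0765, "ax": 0, "ay": 0, "az": 0}, {"x": 0, "y": -0.003, "z": 0.0765, "ax": 0, "ay": 0, "az": 0}, {"x": 0, "y": -0.003, "z": 0.0765, "ax": 0, "ay": 0, "az": 0}]'

```text
time: 26.32
position: [0.4599, 0.1453, 0.0466]
orientation: [-3.141, -0.0, 1.571]
wrist_force: [-3.0, -0.9, 5.3]
finger_gap: 0.0524
```

>>> jog_arm --deltas '[{"x": 0, "y": 0, "z": 0, "ax": 0, "ay": 0, "az": 0}, {"x": 0, "y": 0, "z": 0, "ax": 0, "ay": 0, "az": 0}, {"x": 0, "y": 0, "z": 0, "ax": 0, "ay": 0, "az": 0}, {"x": 0, "y": 0, "z": 0, "ax": 0, "ay": 0, "az": 0}, {"x": 0, "y": 0, "z": -0.03, "ax": 0, "ay": 0, "az": 0}, {"x": 0, "y": 0, "z": -0.12, "ax": 0, "ay": 0, "az": 0}, {"x": 0, "y": 0, "z": -0.24, "ax": 0, "ay": 0, "az": 0}, {"x": 0, "y": 0, "z": -0.37, "ax": 0, "ay": 0, "az": 0}, {"x": 0, "y": 0, "z": -0.37, "ax": 0, "ay": 0, "az": 0}]' --jaw 0

```text
time: 27.45
position: [0.4629, 0.1463, 0.1994]
orientation: [3.132, -0.004, 1.571]
wrist_force: [0.5, -0.5, -1.1]
finger_gap: 0.0869
```

>>> jog_arm --deltas '[{"x": -0.713, "y": 0.15, "z": 0, "ax": 0, "ay": 0, "az": 0}, {"x": -0.713, "y": 0.15, "z": 0, "ax": 0, "ay": 0, "az": 0}, {"x": -0.713, "y": 0.15, "z": 0, "ax": 0, "ay": 0, "az": 0}, {"x": -0.713, "y": 0.15, "z": 0, "ax": 0, "ay": 0, "az": 0}, {"x": -0.713, "y": 0.15, "z": 0, "ax": 0, "ay": 0, "az": 0}, {"x": -0.713, "y": 0.15, "z": 0, "ax": 0, "ay": 0, "az": 0}, {"x": -0.713, "y": 0.15, "z": 0, "ax": 0, "ay": 0, "az": 0}]'

```text
time: 28.32
position: [0.5196, -0.1389, 0.1934]
orientation: [-3.14, -0.001, 1.571]
wrist_force: [-0.1, 0.5, 0.2]
finger_gap: 0.0867
```

```bash
python3 shot.py w12
python3 - <<'E'
from h import *
im=ctrl.read_camera('scene');cv2.imwrite('pics/c12.png',cv2.resize(im[130:330,180:510],None,fx=2.4,fy=2.4)[:,:,::-1])
T=np.load('w12.npy'); im=cv2.imread('pics/w12.png')[:,:,::-1].copy()
m=brass(im); m[225:]=0
cs,_=cv2.findContours(m,cv2.RETR_EXTERNAL,cv2.CHAIN_APPROX_NONE)
for c in cs:
    if len(c)<60: continue
    pts=c[:,0,:]
    for z in (.014,.036): x,r,e=circ(plane('wrist',pts,z,T)); print(z,cv2.boundingRect(c),x.round(4),round(2*r,4),round(e,4))
E
```

```text
[[-6.000e-04  1.000e+00 -1.100e-03  5.196e-01]
 [ 1.000e+00  6.000e-04  9.000e-04 -1.389e-01]
 [ 9.000e-04 -1.100e-03 -1.000e+00  1.934e-01]
 [ 0.000e+00  0.000e+00  0.000e+00  1.000e+00]]
28.375 [-3.14065560e+00 -1.00289727e-03  1.57287060e+00]
0.014 (63, 126, 111, 99) [ 0.5211 -0.3608] 0.1205 0.003
0.036 (63, 126, 111, 99) [ 0.5161 -0.3458] 0.1124 0.0028
0.014 (282, 111, 68, 68) [ 0.4814 -0.1402] 0.072 0.0003
0.036 (282, 111, 68, 68) [ 0.4792 -0.1401] 0.0672 0.0003
0.014 (536, 76, 104, 99) [0.461 0.147] 0.1036 0.0033
0.036 (536, 76, 104, 99) [0.4601 0.1278] 0.0967 0.0031
0.014 (416, 0, 77, 145) [ 0.37   -0.1383] 0.3238 0.0176
0.036 (416, 0, 77, 145) [ 0.3751 -0.1391] 0.3033 0.0164
```

View pics/c12.png

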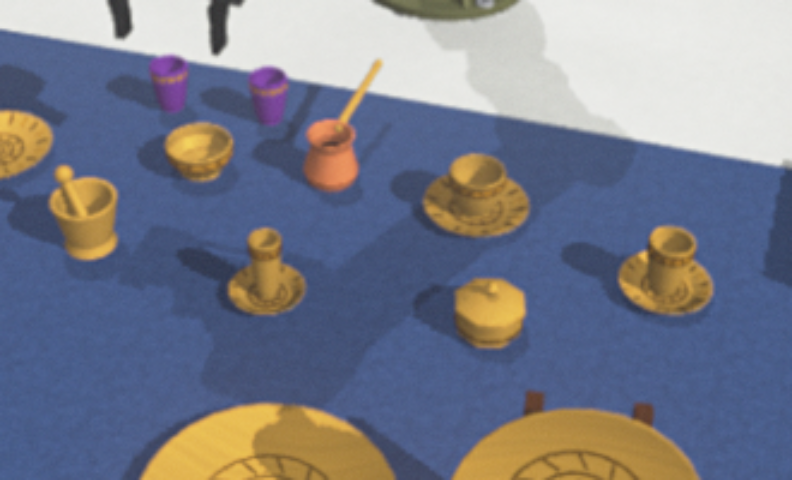

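View pics/w12.png

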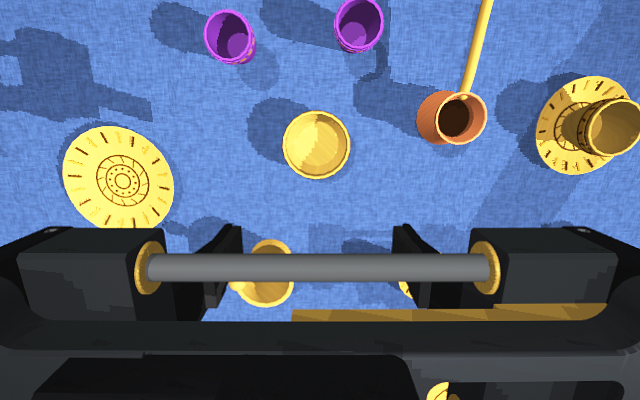

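>>> jog_arm --deltas '[{"x": -0.0025, "y": -0.1015, "z": 0, "ax": 0, "ay": 0, "az": 0}, {"x": -0.0025, "y": -0.1015, "z": 0.08, "ax": 0, "ay": 0, "az": 0}, {"x": -0.0025, "y": -0.1015, "z": 0.2, "ax": 0, "ay": 0, "az": 0}, {"x": -0.0025, "y": -0.1015, "z": 0.3, "ax": 0, "ay": 0, "az": 0}, {"x": -0.0025, "y": -0.1015, "z": 0.335, "ax": 0, "ay": 0, "az": 0}, {"x": -0.0025, "y": -0.1015, "z": 0.335, "ax": 0, "ay": 0, "az": 0}, {"x": -0.0025, "y": -0.1015, "z": 0.335, "ax": 0, "ay": 0, "az": 0}]'

```text
time: 29.3
position: [0.4808, -0.1409, 0.0615]
orientation: [3.139, 0.0, 1.572]
wrist_force: [0.7, -0.3, 0.8]
finger_gap: 0.0871
```

>>> jog_arm --deltas '[{"x": 0.002, "y": -0.001, "z": 0.025, "ax": 0, "ay": 0, "az": 0}, {"x": 0.002, "y": -0.001, "z": 0.05, "ax": 0, "ay": 0, "az": 0}, {"x": 0.002, "y": -0.001, "z": 0.07, "ax": 0, "ay": 0, "az": 0}, {"x": 0.002, "y": -0.001, "z": 0.08, "ax": 0, "ay": 0, "az": 0}, {"x": 0.002, "y": -0.001, "z": 0.08, "ax": 0, "ay": 0, "az": 0}, {"x": 0.002, "y": -0.001, "z": 0.08, "ax": 0, "ay": 0, "az": 0}]'

```text
time: 30.05
position: [0.4792, -0.1402, 0.0281]
orientation: [3.141, 0.0, 1.571]
wrist_force: [0.2, -0.8, 0.0]
finger_gap: 0.0873
```

>>> jog_arm --deltas '[{"x": 0, "y": 0, "z": 0, "ax": 0, "ay": 0, "az": 0}, {"x": 0, "y": 0, "z": 0, "ax": 0, "ay": 0, "az": 0}, {"x": 0, "y": 0, "z": 0, "ax": 0, "ay": 0, "az": 0}, {"x": 0, "y": 0, "z": 0, "ax": 0, "ay": 0, "az": 0}, {"x": 0, "y": 0, "z": 0, "ax": 0, "ay": 0, "az": 0}, {"x": 0, "y": 0, "z": 0, "ax": 0, "ay": 0, "az": 0}]' --jaw 1

```text
time: 30.8
position: [0.4791, -0.14, 0.0281]
orientation: [3.141, -0.0, 1.571]
wrist_force: [-1.3, 0.6, 2.5]
finger_gap: 0.0671
```

>>> jog_arm --deltas '[{"x": 0, "y": 0, "z": -0.02, "ax": 0, "ay": 0, "az": 0}, {"x": 0, "y": 0, "z": -0.05, "ax": 0, "ay": 0, "az": 0}, {"x": 0, "y": 0, "z": -0.1, "ax": 0, "ay": 0, "az": 0}, {"x": 0, "y": 0, "z": -0.16, "ax": 0, "ay": 0, "az": 0}, {"x": 0, "y": 0, "z": -0.22, "ax": 0, "ay": 0, "az": 0}, {"x": 0, "y": 0, "z": -0.28, "ax": 0, "ay": 0, "az": 0}, {"x": 0, "y": 0, "z": -0.36, "ax": 0, "ay": 0, "az": 0}, {"x": 0, "y": 0, "z": -0.4, "ax": 0, "ay": 0, "az": 0}, {"x": 0, "y": 0, "z": -0.4, "ax": 0, "ay": 0, "az": 0}, {"x": 0, "y": 0, "z": -0.4, "ax": 0, "ay": 0, "az": 0}]'

```text
time: 32.05
position: [0.4782, -0.1399, 0.1868]
orientation: [-3.14, -0.0, 1.571]
wrist_force: [-1.3, 0.1, -2.8]
finger_gap: 0.0672
```

Run:
```python
from h import *
im=ctrl.read_camera('side');cv2.imwrite('pics/s13.png',cv2.resize(im[130:330,235:455],None,fx=3,fy=3)[:,:,::-1])
print(tool()[:3,3],ctrl.sense()['orientation'],ctrl.sense()['finger_gap'],ctrl.sense()['joint_positions'])
```

```text
[ 0.47809636 -0.13988571  0.18663965] [-3.13924387e+00 -2.33238511e-04  1.57096403e+00] 0.06725621589570076 [-0.30075639  0.02119928  0.54286266  1.90275356 -0.01128966  1.22304356
  1.81684388]
```

View pics/s13.png

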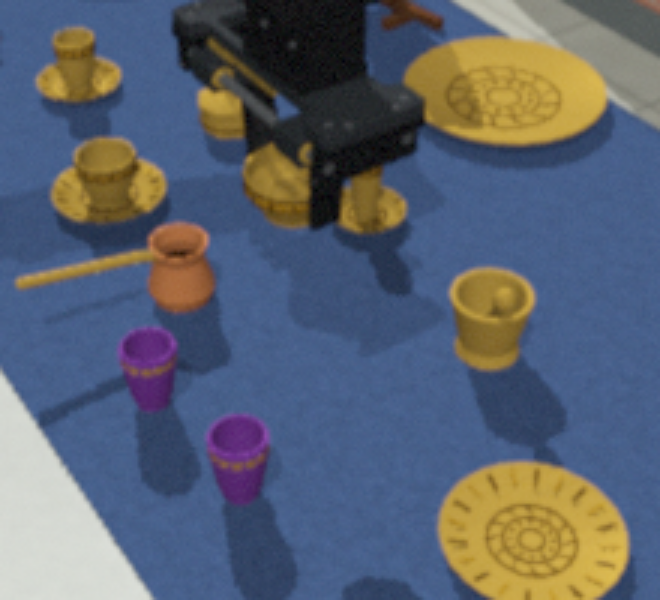

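>>> jog_arm --deltas '[{"x": -0.06, "y": 0.01, "z": 0, "ax": 0, "ay": 0, "az": 0}, {"x": -0.18, "y": 0.03, "z": 0, "ax": 0, "ay": 0, "az": 0}, {"x": -0.32, "y": 0.06, "z": 0, "ax": 0, "ay": 0, "az": 0}, {"x": -0.45, "y": 0.09, "z": 0, "ax": 0, "ay": 0, "az": 0}, {"x": -0.53, "y": 0.105, "z": 0, "ax": 0, "ay": 0, "az": 0}, {"x": -0.553, "y": 0.1085, "z": 0.08, "ax": 0, "ay": 0, "az": 0}, {"x": -0.553, "y": 0.1085, "z": 0.18, "ax": 0, "ay": 0, "az": 0}, {"x": -0.553, "y": 0.1085, "z": 0.27, "ax": 0, "ay": 0, "az": 0}, {"x": -0.553, "y": 0.1085, "z": 0.3, "ax": 0, "ay": 0, "az": 0}, {"x": -0.553, "y": 0.1085, "z": 0.3, "ax": 0, "ay": 0, "az": 0}]'

```text
time: 33.35
position: [0.5219, -0.361, 0.067]
orientation: [-3.14, -0.001, 1.571]
wrist_force: [-0.2, 1.0, -2.0]
finger_gap: 0.0675
```

>>> jog_arm --deltas '[{"x": 0, "y": 0, "z": 0, "ax": 0, "ay": 0, "az": 0}, {"x": 0, "y": 0, "z": 0, "ax": 0, "ay": 0, "az": 0}]'

```text
time: 33.6
position: [0.5234, -0.3619, 0.0696]
orientation: [3.139, 0.001, 1.571]
wrist_force: [-0.1, -0.2, -2.1]
finger_gap: 0.0674
```

Run:
```python
from h import *
im=ctrl.read_camera('side');cv2.imwrite('pics/s14.png',cv2.resize(im[220:370,320:500],None,fx=4,fy=4)[:,:,::-1])
print(tool()[:3,3])
```

```text
[ 0.52321861 -0.36169534  0.06934254]
```

View pics/s14.png

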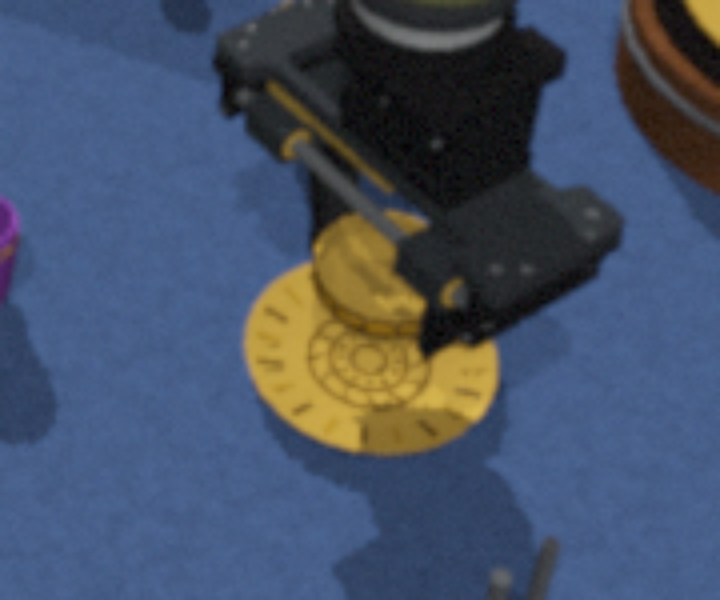

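>>> jog_arm --deltas '[{"x": 0, "y": -0.001, "z": 0.025, "ax": 0, "ay": 0, "az": 0}, {"x": 0, "y": -0.001, "z": 0.05, "ax": 0, "ay": 0, "az": 0}, {"x": 0, "y": -0.001, "z": 0.072, "ax": 0, "ay": 0, "az": 0}, {"x": 0, "y": -0.001, "z": 0.083, "ax": 0, "ay": 0, "az": 0}, {"x": 0, "y": -0.001, "z": 0.088, "ax": 0, "ay": 0, "az": 0}, {"x": 0, "y": -0.001, "z": 0.0905, "ax": 0, "ay": 0, "az": 0}, {"x": 0, "y": -0.001, "z": 0.0905, "ax": 0, "ay": 0, "az": 0}, {"x": 0, "y": -0.001, "z": 0.0905, "ax": 0, "ay": 0, "az": 0}]'

```text
time: 34.65
position: [0.5222, -0.3615, 0.0322]
orientation: [3.141, 0.0, 1.571]
wrist_force: [-0.3, 0.2, 1.4]
finger_gap: 0.0674
```

>>> jog_arm --deltas '[{"x": 0, "y": 0, "z": 0, "ax": 0, "ay": 0, "az": 0}, {"x": 0, "y": 0, "z": 0, "ax": 0, "ay": 0, "az": 0}, {"x": 0, "y": 0, "z": 0, "ax": 0, "ay": 0, "az": 0}, {"x": 0, "y": 0, "z": 0, "ax": 0, "ay": 0, "az": 0}, {"x": 0, "y": 0, "z": -0.03, "ax": 0, "ay": 0, "az": 0}, {"x": 0, "y": 0, "z": -0.12, "ax": 0, "ay": 0, "az": 0}, {"x": 0, "y": 0, "z": -0.24, "ax": 0, "ay": 0, "az": 0}, {"x": 0, "y": 0, "z": -0.37, "ax": 0, "ay": 0, "az": 0}, {"x": 0, "y": 0, "z": -0.5, "ax": 0, "ay": 0, "az": 0}, {"x": 0, "y": 0, "z": -0.5, "ax": 0, "ay": 0, "az": 0}]' --jaw 0

```text
time: 35.9
position: [0.5238, -0.3635, 0.2379]
orientation: [3.133, 0.005, 1.57]
wrist_force: [-0.5, 0.3, 0.2]
finger_gap: 0.0872
```

>>> jog_arm --deltas '[{"x": 0.38, "y": 0.12, "z": 0, "ax": 0, "ay": 0, "az": 0}, {"x": 0.38, "y": 0.12, "z": 0, "ax": 0, "ay": 0, "az": 0}, {"x": 0.38, "y": 0.12, "z": 0, "ax": 0, "ay": 0, "az": 0}, {"x": 0.38, "y": 0.12, "z": 0, "ax": 0, "ay": 0, "az": 0}, {"x": 0.38, "y": 0.12, "z": 0, "ax": 0, "ay": 0, "az": 0}, {"x": 0.38, "y": 0.12, "z": 0, "ax": 0, "ay": 0, "az": 0}, {"x": 0.38, "y": 0.12, "z": 0, "ax": 0, "ay": 0, "az": 0}]'

```text
time: 36.78
position: [0.5694, -0.2107, 0.2318]
orientation: [-3.142, 0.0, 1.569]
wrist_force: [-0.6, -0.3, -0.1]
finger_gap: 0.0867
```

```bash
python3 shot.py w15
python3 - <<'E'
from h import *
im=ctrl.read_camera('scene');cv2.imwrite('pics/c15.png',cv2.resize(im[130:330,140:510],None,fx=2.1,fy=2.1)[:,:,::-1])
im=ctrl.read_camera('side');cv2.imwrite('pics/s15.png',cv2.resize(im[130:350,225:465],None,fx=2.7,fy=2.7)[:,:,::-1])
E
```

```text
[[ 2.200e-03  1.000e+00 -1.000e-04  5.694e-01]
 [ 1.000e+00 -2.200e-03 -2.000e-04 -2.107e-01]
 [-2.000e-04 -1.000e-04 -1.000e+00  2.318e-01]
 [ 0.000e+00  0.000e+00  0.000e+00  1.000e+00]]
36.825 [3.14154570e+00 1.94116664e-04 1.56899049e+00]
```

View pics/c15.png

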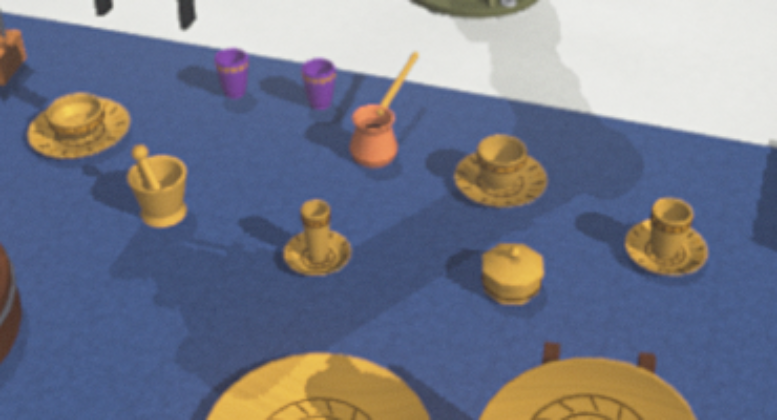

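View pics/s15.png

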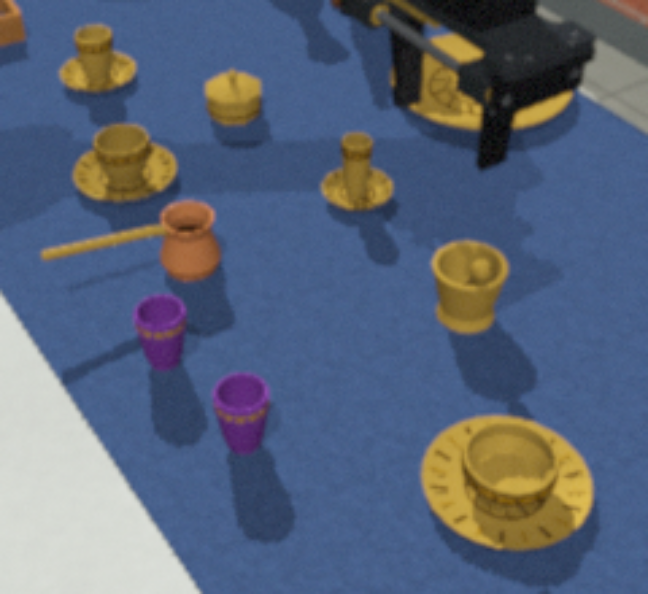

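View pics/w15.png

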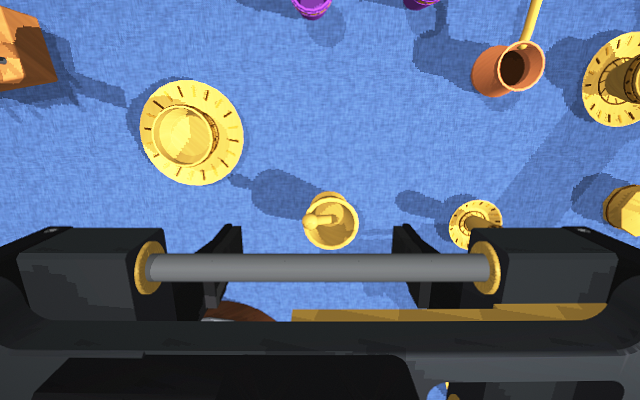

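Run:
```python
from h import *
d={'sweet':((77,110),(509,455),.04,(.5215,-.361)),'tea':((502,150),(123,143),.052,(.4605,.1455)),'coffee':((672,212),(94,38),.062,(.521,.3365)),'beaker':((316,210),(357,144),.07,(.637,-.008))}
for k,(a,b,z,s) in d.items():
    p=plane('scene',[np.array(a)/2.1+[140,130]],z)[0]; q=plane('side',[np.array(b)/2.7+[225,130]],z)[0]
    print(k,p.round(4),q.round(4),((p+q)/2-s).round(4))
for n,seeds in [("scene",{'A':(177,203),'B':(378,224),'C':(457,258),'D':(291,257)})]:
    im=ctrl.read_camera(n).copy()
    cs,_=cv2.findContours(brass(im),cv2.RETR_EXTERNAL,cv2.CHAIN_APPROX_NONE)
    for k,s in seeds.items():
        for c in cs:
            if cv2.pointPolygonTest(c,s,False)>=0 and 20<len(c)<400:
                pts=c[:,0,:]; pts=pts[pts[:,1]>np.median(pts[:,1])]
                x,r,e=circ(plane(n,pts,.014),{'A':.0597,'B':.0498,'C':.0407,'D':.0329}[k]); print(k,x.round(4),r,round(e,4))
print(ctrl.sense()['time'])
```

```text
sweet [ 0.5236 -0.3578] [ 0.5205 -0.3603] [0.0005 0.0019]
tea [0.4626 0.1454] [0.4575 0.1364] [-0.0004 -0.0046]
coffee [0.5239 0.3353] [0.5157 0.3252] [-0.0012 -0.0062]
beaker [ 0.6379 -0.0059] [ 0.6309 -0.0129] [-0.0026 -0.0014]
A [ 0.5216 -0.3643] 0.0597 0.0009
B [0.4601 0.1443] 0.0498 0.0009
C [0.5211 0.3355] 0.0407 0.0011
D [ 0.6379 -0.0088] 0.0329 0.0009
36.975
```

Run:
```python
from h import *
for k,P in {'tea':(.46,.1455,.052),'coffee':(.521,.3365,.062),'beaker':(.637,-.008,.07)}.items(): print(k,((project('side',[P])-[225,130])*2.7).round(1))
im=ctrl.read_camera('side');cv2.imwrite('pics/s16.png',cv2.resize(im[130:215,240:380],None,fx=5.5,fy=5.5,interpolation=cv2.INTER_CUBIC)[:,:,::-1])
for k,P in {'tea':(.46,.1455,.052),'coffee':(.521,.3365,.062),'beaker':(.637,-.008,.07)}.items(): print(k,((project('side',[P])-[240,130])*5.5).round(1))
```

```text
tea [[121.2 137.8]]
coffee [[94.  32.5]]
beaker [[359.3 139.6]]
tea [[164.4 280.8]]
coffee [[109.   66.2]]
beaker [[649.4 284.3]]
```

View pics/s16.png

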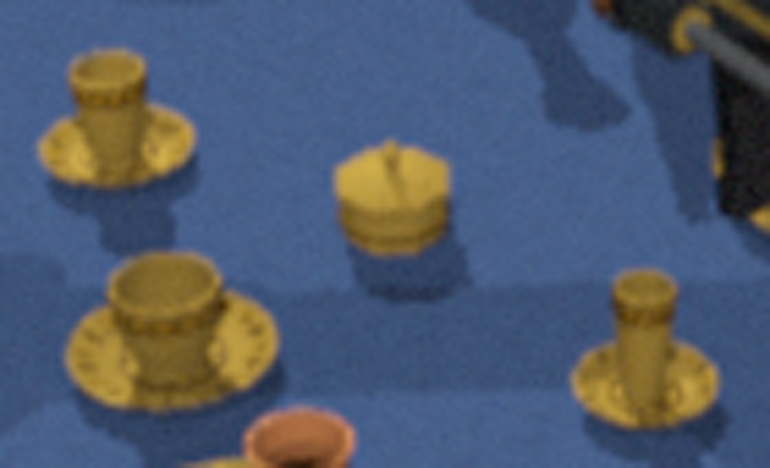

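```bash
python3 -c "
from rig import ctrl
print(ctrl.finish_job())"
```

```text
the job is handed in; nothing more can be done
None
```

I took the nest apart from the top down. Each vessel now stands upright on the saucer of its own size: beaker, coffee cup, tea bowl and sweet bowl. I lowered each one until the wrist force showed contact before opening the jaws. I handed the job in at about 37 s of robot time, with the arm clear of everything; the rig reports no verdict.

**Last checks:**
- **Centring:** at release the gripper was within about 1 mm of each saucer centre. In the final scene and side views the vessel rims lay within a few mm of the saucer centres.
- **One disagreement:** my first side-view readings put the tea bowl and coffee cup about 9–11 mm off in y. An enlarged picture put their rims within one pixel of where a centred vessel should show, so I think the first readings were poor pixel picks.
- **Saucers:** the final scene-camera fits matched the starting ones to about 1 mm.
- **Bystanders:** the coffee pot, the trinket box and the purple look-alikes looked unmoved in the pictures. I did not measure their final positions.

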